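Sort left- and right-hand plaque brackets at the stone carver's bench

ROBOT

A 6-joint arm with a two-finger parallel gripper is mounted at the origin on the work surface. World frame = base frame: x ahead of the robot, y to its left, z up, the work surface at z = 0. Lengths are in mm, angles in rad, forces in N, time in s.
With the tool pointing down it reaches from about 350 to 775 mm from the base axis. Payload 7.3 kg.
Tool frame: the origin (TCP) lies on the centre line of the jaws, within the pads' length; the fingertips stand 19 mm ahead of it and the grasp point (between the pads) is the TCP; z points along the fingers, y is the line along which they close (so a half turn about z gives the same grasp; the last joint's range is limited). The gripper opens to 92 mm and grips with 3 to 60 N. Pads are 19 mm wide; open, the fingers measure 130 mm over their backs; the gripper's body (75 mm by 190 mm) begins 47 mm behind the grasp point.
Start: joints at [1.009, 0.342, 1.524, -0, 1.275, -0.146], TCP at [212.047, 480.293, 220.541] pointing down, gripper open.
Joint ranges: [-2.53, 2.53], [-0.77, 2.02], [0.04, 2.7], [-1, 4.14], [0.28, 2.66], [-3.11, 3.11]. Speed limits (rad/s): [2.57, 2.57, 3.14, 3.14, 3.14, 3.14].

INTERFACE

Orientations are given as [roll, pitch, yaw] about the fixed x, y, z axes, in that order (R = Rz(yaw) Ry(pitch) Rx(roll)).
In Python, from cell import * gives the robot as it stands.
- The arm moves only by the tool send_rows, never from a script. Its argument "moves" is a list of rows, each an object of numbers: "claw": the finger opening in mm, from 0 to 91.8; "x", "y", "z": the shift along the tool's x, y, z as a fraction of full scale; "yaw": the turn about the tool's z as a fraction of full scale. In form: [{"claw": .., "x": .., "y": .., "z": .., "yaw": ..}, ...]. A call has exactly 5 rows; each row is the pose to reach, as a shift and turn from the pose commanded when the call began, along the tool's axes at that moment, turning the shorter way round; what a row does not reach only later rows make up. Full scale, the value 1, is 0.15 m for a shift and 2 pi rad for a turn. A row lasts 1/12 s, in which the tool goes at most 41.7 mm and 7.16 degrees, less where a joint would pass 70% of its speed; a pose out of reach is approached as far as the arm can. A call with a number of a shift or a turn outside -1 to 1 is refused whole. A call with a gripper value outside its range is refused whole. The fingers move at their own pace and stop on an object; "grip_force" is the grip in N (left out, the last holds). Time passes only in rows, so rows that repeat a pose let the fingers close, or fill a call up. It gives the time, the measured TCP pose, the force, the opening and the grip force at its end, in the units of the state.
- observe(): the state, without advancing time (a new reading comes with each control period).
- camera(name): name is "side" or "top"; returns (picture, depth): 384x512x3 uint8, blue, green, red; 384x512 float32, mm along the optical axis (not along the pixel's ray), 0 where there is no reading.
- camera_info(name): a dict with "fx", "fy", "cx", "cy" (pixels), "k1" (the pictures are not rectified: a ray, as slopes to the right and down, at radius r is drawn at 1 + k1 r^2 times it, then the intrinsics apply), "R" (3x3) and "t" (3): a world point X has camera coordinates R X + t. Camera axes: x right, y down, z forward; pixel columns grow to the right and rows downward; lengths in mm; the calibration is good to about 2 mm. A picture is of the moment at which its call begins. camera_info takes no time and is no camera call.
- close_job(): hands the job in; it is judged then, once.
The state is a dict: "t": time; "q": joint angles; "qd": joint speeds; "tau": joint torques, N m; "eef_pos": TCP position; "tool_rot": TCP orientation; "wrist_force": force on the tool from outside, world axes, zero at the start; "ft_torque": the same for the moment, N m; "finger_gap": finger opening in mm; "grasp_force": force on a finger pad.
Only numpy, scipy, OpenCV 4.12 (cv2) and the standard library are available. Lean on these libraries where they do the work, as an engineer would, in place of code of your own. Each camera call takes 0.05 s, during which the arm holds its last target. There are 200 camera calls.

TASK

Slide the red collar fully back to free the grey metal bracket in the drying holder, lift that bracket out, and sort all three brackets: left-hand ones into the blue tray, right-hand ones into the yellow tray, each set down gently (not dropped) to lie flat on its foot with the rib up. A bracket is left-hand if, seen from above with its rib up and the end that has the sideways toe pointing away from you, the toe points left. Leave the bowl, mallet, palette and chisel where they are.

Things in the scene. Friction and masses are not known exactly. Their poses are not given: they have to be found in the camera images.
- bracket_held: Grey zinc bracket, 0.3 to 0.45 kg, on a flat foot: bar 120 x 24 x 8 mm along its x, origin under the bar's centre, z up. At its +x end a toe (24 wide, 8 thick, with a 6 mm high boss on top) sticks out sideways to 57 mm from the bar's centre line. On the bar stands a rib along x. LEFT-hand: the toe points to its +y. Starts in the holder, its -x end under the collar.
- bracket_a: Grey zinc bracket, 0.3 to 0.45 kg, on a flat foot: bar 120 x 24 x 8 mm along its x, origin under the bar's centre, z up. At its +x end a toe (24 wide, 8 thick, with a 6 mm high boss on top) sticks out sideways to 57 mm from the bar's centre line. On the bar stands a rib along x. LEFT-hand: the toe points to its +y. Loose on the bench.
- bracket_b: Grey zinc bracket, 0.3 to 0.45 kg, on a flat foot: bar 120 x 24 x 8 mm along its x, origin under the bar's centre, z up. At its +x end a toe (24 wide, 8 thick, with a 6 mm high boss on top) sticks out sideways to 57 mm from the bar's centre line. On the bar stands a rib along x. RIGHT-hand, the mirror image: the toe points to its -y. Loose on the bench.
- bracket_held_grip (a point): Middle of the rib of bracket_held, 8 mm ahead (+x) of its origin and 32 mm above its underside, 10 mm below the rib's top. The rib is 70 mm long (x -27 to +43 mm from the origin), 10 mm thick, its top 42 mm above the underside; pinch the rib across its 10 mm thickness (along the bracket's y).
- bracket_a_grip (a point): Middle of the rib of bracket_a, 8 mm ahead (+x) of its origin and 32 mm above its underside, 10 mm below the rib's top. The rib is 70 mm long (x -27 to +43 mm from the origin), 10 mm thick, its top 42 mm above the underside; pinch the rib across its 10 mm thickness (along the bracket's y).
- bracket_b_grip (a point): Middle of the rib of bracket_b, 8 mm ahead (+x) of its origin and 32 mm above its underside, 10 mm below the rib's top. The rib is 70 mm long (x -27 to +43 mm from the origin), 10 mm thick, its top 42 mm above the underside; pinch the rib across its 10 mm thickness (along the bracket's y).
- blue_tray: Open blue tray fixed to the bench, for left-hand brackets: outside 190 mm (its x) x 220 mm (its y) x 45 mm high, walls and floor 5 mm. Origin under its centre. A black left-hand silhouette is painted on its floor as a sign only (brackets may lie anywhere, any way round). The two trays may swap sides.
- blue_tray_floor (a point): Centre of the inner floor of blue_tray, 5 mm above the bench, axes as the tray's.
- yellow_tray: Open yellow tray fixed to the bench, for right-hand brackets: outside 190 mm (its x) x 220 mm (its y) x 45 mm high, walls and floor 5 mm. Origin under its centre. A black right-hand silhouette is painted on its floor as a sign only (brackets may lie anywhere, any way round). The two trays may swap sides.
- yellow_tray_floor (a point): Centre of the inner floor of yellow_tray, 5 mm above the bench, axes as the tray's.
- holder: Dark steel drying holder fixed to the bench: plate 240 mm (its x) x 100 mm (its y) x 12 mm, origin under its centre. The held bracket lies on the plate with its axes parallel to the holder's, between a 6 mm high side fence (on its -y side) and a 6 mm high end stop (past its +x end), 2 to 3 mm clear.
- seat (a point): Where the held bracket's origin sits in the holder: 28 mm along its x, -12 mm along its y, 12 mm up; axes as the holder's. It lifts straight up once the collar is back.
- collar (a joint): Red sliding collar on the holder, in m: near 0 (0 to 0.006) as found, covering the last 14 to 20 mm of the bracket's tail; 0.040 fully back against its stop, travelling towards the holder's -x. Pulling takes about 3 N; it stays where it is left. Clear of the tail from 0.020.
- collar_grip (a point): Grip point on the collar's upright fin, moving with it, 50 mm above the bench. The fin is 14 mm thick along the holder's x (pinch it that way), 36 mm wide along its y, and stands from 30 to 62 mm above the bench.
- paint_bowl: Bystander: yellow plastic bowl, 90 mm across, 45 high; origin at the underside. Leave it alone.
- mallet: Bystander: wooden carver's mallet standing on its head, 72 mm across, 132 high; origin at the underside. Leave it alone.
- palette: Bystander: white ceramic colour palette, 60 x 130 x 16 mm; origin at the underside. Leave it alone.
- chisel: Bystander: steel chisel lying flat, 165 mm long, 12 high; origin at the underside. Leave it alone.

How it is judged:
By the outcome, as a careful person would: the job done as asked, in the order asked, and still so for the second after the job is handed in, with the robot touching nothing.
It also fails if it takes over 72 s, if anything falls off the work surface, if the arm or the gripper's body presses on something with over 40 N, if the wrist force passes 120 N, or if a joint passes its speed limit or range.

## Working session

There is one attempt and no reset: what is moved stays moved. The work goes in short steps, Python scripts to look and compute and a tool call to move; the robot and the scene stay as the last step left them, time stands still between calls to the robot, and variables do not carry over. Pictures are saved under pics/ and viewed, at most 10 in all, crops included, and the job is handed in when it is done.

Besides the shell and the picture viewer there is one more tool, called after ">>>" by a JSON object that holds its "op" and its "data". send_rows: Moves the arm, as the interface text tells. Its arguments: {"type":"object","properties":{"moves":{"type":"array"},"grip_force":{"type":"number"}},"required":["moves"]}

```bash
mkdir -p pics; python3 - <<'E'
from cell import *
import cv2, numpy as np
s=observe(); print(s)
for n in ("top","side"):
    p,d=camera(n); i=camera_info(n); print(n,i)
    cv2.imwrite(f"pics/{n}0.png",cv2.resize(p,(800,600),interpolation=cv2.INTER_CUBIC)); np.savez(f"{n}0.npz",p=p,d=d,**{k:np.array(v) for k,v in i.items()})
    print((d>0).mean())
E
```

```text
{'t': 0.0, 'q': array([ 1.00900008e+00,  3.42731194e-01,  1.52505551e+00, -1.55638547e-05,
        1.27539330e+00, -1.45977638e-01]), 'qd': array([-0.00143372,  0.00085963,  0.00144169,  0.00163028,  0.00157424,
       -0.00017159]), 'tau': array([ 2.46312266e-03, -4.31246459e+01, -2.44220459e+01,  7.19482871e-02,
        5.60056453e-02, -1.42883441e-04]), 'eef_pos': array([211.80743451, 479.90286272, 219.82714545]), 'tool_rot': array([-3.14002003e+00, -2.16170523e-04,  2.72577842e+00]), 'wrist_force': array([ 1.21956931,  0.14622498, -0.09581152]), 'ft_torque': array([-0.02289063,  0.00336888,  0.00046652]), 'grasp_force': 0.0, 'finger_gap': 91.86228112636817}
top {'fx': 407.1591062701821, 'fy': 407.1591062701821, 'cx': 255.7447771895575, 'cy': 193.3173862035844, 'k1': 0.03081539166398022, 'R': array([[ 0.01588468, -0.99981556, -0.0107945 ],
       [-0.9921674 , -0.01442354, -0.12407983],
       [ 0.12390125,  0.01268092, -0.99221352]]), 't': array([  -9.9690005 ,  562.57681045, 1152.90893345])}
0.995819091796875
side {'fx': 426.59049909328496, 'fy': 426.59049909328496, 'cx': 255.9090282983702, 'cy': 195.3311003656347, 'k1': -0.13852996934824113, 'R': array([[ 0.79170011, -0.61087004, -0.00698071],
       [-0.34770397, -0.44117726, -0.82732375],
       [ 0.50230756,  0.65741952, -0.56168202]]), 't': array([-422.98199149,  247.62698863, 1046.58017363])}
0.9958546956380209
```

View pics/top0.png

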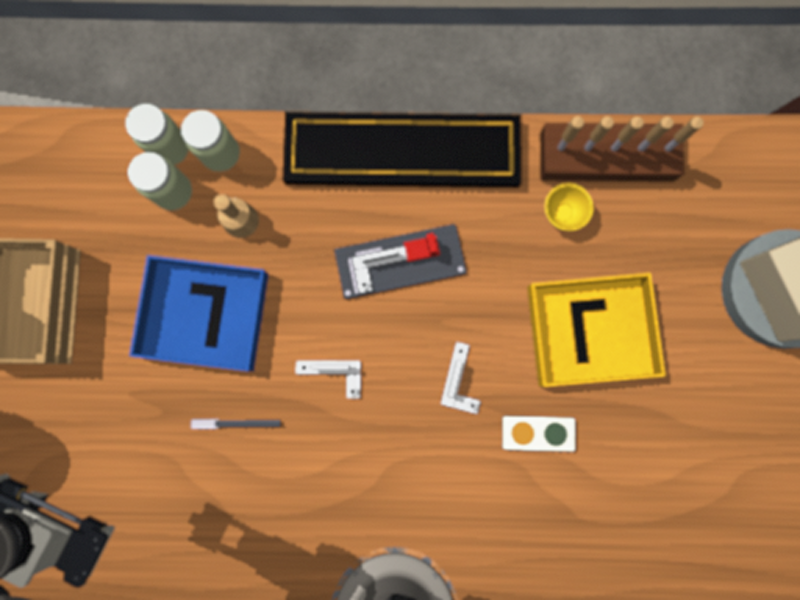

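View pics/side0.png

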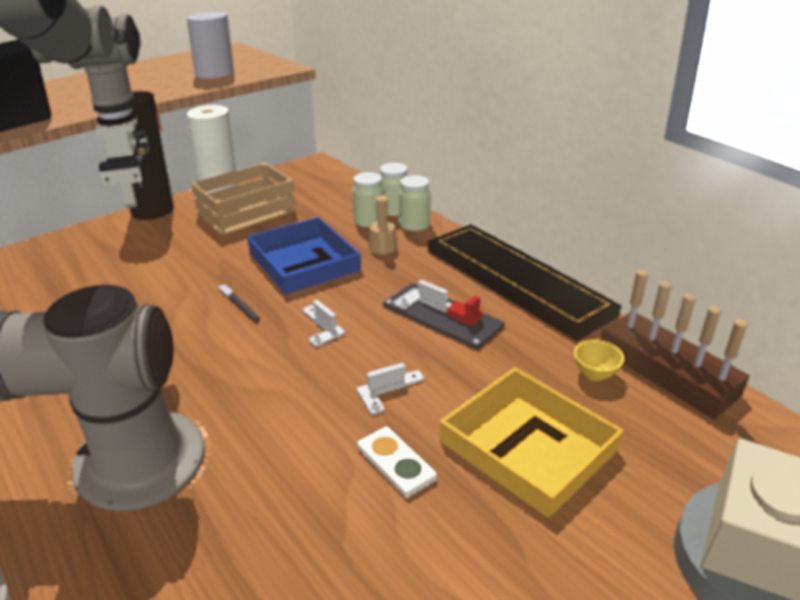

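```bash
cat > h.py <<'E'
import numpy as np, cv2
from scipy.optimize import least_squares
def cloud(p,d,i):
    """Nx3 world points, HxW grid flattened; uses the calibration with k1."""
    h,w=d.shape; v,u=np.mgrid[:h,:w].astype(float)
    K=np.array([[i['fx'],0,i['cx']],[0,i['fy'],i['cy']],[0,0,1]],float)
    n=cv2.undistortPoints(np.stack([u,v],-1).reshape(-1,1,2),K,np.array([i['k1'],0,0,0,0.]).astype(float)).reshape(h,w,2)
    C=np.dstack([n*d[...,None],d]).reshape(-1,3)
    X=(C-np.array(i['t']))@np.array(i['R'])
    return X[d.ravel()>0], p.reshape(-1,3)[d.ravel()>0].astype(int)
def box(P,c,h):
    q=np.abs(P-c)-h
    return np.linalg.norm(np.maximum(q,0),axis=1)+np.minimum(q.max(1),0)
def bracket(P,s):
    P=P*[1,s,1]
    return np.min([box(P,[0,0,4],[60,12,4]),box(P,[48,22.5,4],[12,34.5,4]),box(P,[8,0,25],[35,5,17])],0)
def local(X,o):
    c,s=np.cos(o[3]),np.sin(o[3]); D=X-o[:3]
    return np.c_[D[:,0]*c+D[:,1]*s,-D[:,0]*s+D[:,1]*c,D[:,2]]
def fit(X,sdf,o):
    r=least_squares(lambda o:sdf(local(X,o)),o,loss='soft_l1',f_scale=1.5,x_scale=[1,1,1,.02])
    return r.x,np.sqrt(np.median(r.fun**2))
E
cat > m.py <<'E'
from h import *
cl={}
for n in ("top","side"):
    z=np.load(n+"0.npz"); cl[n]=cloud(z['p'],z['d'],z)
    X,c=cl[n]; tab=(abs(X[:,0]-450)<150)&(abs(X[:,1])<200)&(abs(X[:,2])<8); print(n,'table z',np.percentile(X[tab,2],[10,50,90]))
def sel(n,kind):
    X,c=cl[n]; b,g,r=c.T; ok=(X[:,0]>200)&(X[:,0]<750)&(abs(X[:,1])<480)&(X[:,2]>2)&(X[:,2]<70)
    sat=c.max(1)-c.min(1)
    m={'blue':(b>r+60),'yellow':(r>b+90)&(g>b+70)&(abs(r-g)<80),'red':(r>g+90)&(r>b+90)&(g<60),'grey':(sat<40)&(c.max(1)>110)}[kind]
    return X[ok&m]
for k in ('blue','yellow','red'):
    for n in cl:
        Y=sel(n,k)
        if k=='red': F=Y[Y[:,2]>44]; print(k,n,len(Y),len(F),F.mean(0).round(1),np.ptp(F,0).round(1),cv2.minAreaRect(F[:,:2].astype(np.float32)),np.percentile(Y[:,2],[5,50,95]).round(1))
        else:
            x0=Y[:,1]>0 if k=='blue' else (Y[:,1]<0)&(Y[:,0]<580)
            F=Y[x0&(Y[:,2]>38)&(Y[:,2]<50)]; print(k,n,len(F),cv2.minAreaRect(F[:,:2].astype(np.float32)),np.median(F[:,2]).round(1))
# brackets: cluster seeds from top view grey mask
f=lambda u,v:None
import itertools
z=np.load("top0.npz"); K=z
def seed(u,v):  # 800x600 picture pixel -> table point
    x=np.array([(u*.64-z['cx'])/z['fx'],(v*.64-z['cy'])/z['fy'],1]); d=z['R'].T@x; o=-z['R'].T@z['t']; return (o-d*o[2]/d[2])[:2]
for nm,s,uv,zz in (('b',-1,[(298,368),(358,368)],0),('a',1,[(461,346),(449,402)],0),('held',1,[(415,252),(358,264)],12)):
    A,B=[seed(*q) for q in uv]; m=(A+B)/2; o=[*m,zz,np.arctan2(*(B-A)[::-1])]
    allX=[]
    for n in cl:
        Y=sel(n,'grey'); Y=Y[(np.linalg.norm(Y[:,:2]-m,axis=1)<95)&(Y[:,2]>zz+2)&(Y[:,2]<zz+50)]
        Y=Y[bracket(local(Y,o),s)<20]
        allX.append(Y); r,e=fit(Y,lambda P:bracket(P,s),o); print(nm,n,len(Y),r.round(3),e.round(2),'topz',np.percentile(Y[:,2],97).round(1))
    r,e=fit(np.vstack(allX),lambda P:bracket(P,s),o); print(nm,'both',r.round(3),e.round(2))
E
python3 m.py
```

```text
top table z [-2.95868604  0.13068179  3.43760804]
side table z [-2.24135007 -0.12218162  2.34722288]
blue top 416 ((537.0430908203125, 372.6533508300781), (219.89381408691406, 187.67904663085938), 83.68106079101562) 44.6
blue side 170 ((533.875244140625, 370.8043212890625), (226.42398071289062, 188.52845764160156), 84.0787353515625) 44.4
yellow top 406 ((506.41156005859375, -363.42462158203125), (167.20362854003906, 222.2171173095703), 5.991111755371094) 44.5
yellow side 610 ((504.74664306640625, -363.3145751953125), (170.71389770507812, 222.0734100341797), 5.3778486251831055) 43.9
red top 235 63 [669.5 -57.9  61. ] [33.7 18.  18.5] ((670.4217529296875, -57.94371795654297), (33.32648468017578, 13.683433532714844), 13.548368453979492) [26.2 31.1 63.9]
red side 90 28 [662.  -60.3  58.6] [28.1 15.8 18.7] ((664.4552001953125, -60.44306182861328), (15.673839569091797, 26.961069107055664), 78.80498504638672) [27.4 30.8 63.2]
b top 457 [440.815 132.012   1.371  -1.546] 1.2 topz 44.2
b side 339 [ 4.40365e+02  1.34745e+02  3.70000e-01 -1.57800e+00] 0.99 topz 42.7
b both [440.47  134.749   0.955  -1.567] 1.22
a top 470 [ 430.695 -106.312    1.412    2.89 ] 1.34 topz 43.8
a side 574 [ 4.29597e+02 -1.04584e+02 -5.70000e-02  2.90000e+00] 1.01 topz 41.8
a both [ 429.84  -104.808    0.519    2.899] 1.22
held top 493 [651.821  35.581  13.381   1.79 ] 1.68 topz 55.3
held side 379 [649.546  34.246  12.631   1.795] 1.3 topz 54.7
held both [650.382  34.893  12.936   1.79 ] 1.54
```

```bash
cat > plan.py <<'E'
import numpy as np, sys
def calls(p,targets):
    """p,target=(x,y,z,yaw deg): prints full-call tool-axis fractions (x,y,z,yaw) for each leg, split evenly."""
    p=np.array(p,float)
    for t in targets:
        t=np.array(t,float); d=t-p
        for n in range(1,12):
            a=np.radians(p[3]+d[3]*np.arange(n)/n); s=d[:3]/n
            X=np.c_[np.cos(a)*s[0]+np.sin(a)*s[1],np.sin(a)*s[0]-np.cos(a)*s[1],np.full(n,-s[2])]/150
            if abs(X).max()<=1 and np.linalg.norm(s)<190 and abs(d[3]/n)<34: break
        print('to',t)
        for k in range(n): print('   ',np.r_[X[k],-d[3]/n/360].round(3).tolist())
        p=t
E
python3 - <<'E'
from plan import *
calls((212.05,480.3,220.5,156.18),[(500,100,200,192.6),(670.5,-58,130,192.6),(670.5,-58,53,192.6)])
E
```

```text
to [500.  100.  200.  192.6]
    [-0.927, -0.515, 0.046, -0.034]
    [-0.798, -0.698, 0.046, -0.034]
    [-0.633, -0.85, 0.046, -0.034]
to [670.5 -58.  130.  192.6]
    [-0.44, -0.638, 0.233, -0.0]
    [-0.44, -0.638, 0.233, -0.0]
to [670.5 -58.   53.  192.6]
    [-0.0, 0.0, 0.513, -0.0]
```

>>> {"op": "send_rows", "data": {"moves": [{"claw":40,"x":-0.185,"y":-0.103,"z":0.009,"yaw":-0.007},{"claw":40,"x":-0.371,"y":-0.206,"z":0.018,"yaw":-0.014},{"claw":40,"x":-0.556,"y":-0.309,"z":0.028,"yaw":-0.02},{"claw":40,"x":-0.742,"y":-0.412,"z":0.037,"yaw":-0.027},{"claw":40,"x":-0.927,"y":-0.515,"z":0.046,"yaw":-0.034}]}}

```text
t: 0.52
eef_pos: [308.4, 352.1, 213.3]
tool_rot: [-3.141, -0.0, 2.942]
wrist_force: [0.6, 0.5, -0.0]
finger_gap: 62.8
grasp_force: 0.0
```

>>> {"op": "send_rows", "data": {"moves": [{"claw":40,"x":-0.16,"y":-0.14,"z":0.009,"yaw":-0.007},{"claw":40,"x":-0.319,"y":-0.279,"z":0.018,"yaw":-0.014},{"claw":40,"x":-0.479,"y":-0.419,"z":0.028,"yaw":-0.02},{"claw":40,"x":-0.638,"y":-0.558,"z":0.037,"yaw":-0.027},{"claw":40,"x":-0.798,"y":-0.698,"z":0.046,"yaw":-0.034}]}}

```text
t: 0.93
eef_pos: [404.8, 225.4, 206.5]
tool_rot: [-3.142, -0.001, -3.128]
wrist_force: [0.6, 0.5, 0.1]
finger_gap: 39.9
grasp_force: 0.0
```

>>> {"op": "send_rows", "data": {"moves": [{"claw":40,"x":-0.127,"y":-0.17,"z":0.009,"yaw":-0.007},{"claw":40,"x":-0.253,"y":-0.34,"z":0.018,"yaw":-0.014},{"claw":40,"x":-0.38,"y":-0.51,"z":0.028,"yaw":-0.02},{"claw":40,"x":-0.506,"y":-0.68,"z":0.037,"yaw":-0.027},{"claw":40,"x":-0.633,"y":-0.85,"z":0.046,"yaw":-0.034}]}}

```text
t: 1.35
eef_pos: [501.2, 99.0, 199.5]
tool_rot: [3.141, -0.001, -2.915]
wrist_force: [0.6, 1.0, -0.1]
finger_gap: 40.2
grasp_force: 0.0
```

>>> {"op": "send_rows", "data": {"moves": [{"claw":40,"x":-0.088,"y":-0.128,"z":0.047,"yaw":0},{"claw":40,"x":-0.176,"y":-0.255,"z":0.093,"yaw":0},{"claw":40,"x":-0.264,"y":-0.383,"z":0.14,"yaw":0},{"claw":40,"x":-0.352,"y":-0.51,"z":0.186,"yaw":0},{"claw":40,"x":-0.44,"y":-0.638,"z":0.233,"yaw":0}]}}

```text
t: 1.77
eef_pos: [586.9, 21.0, 164.0]
tool_rot: [3.141, -0.001, -2.917]
wrist_force: [1.1, 0.4, -0.6]
finger_gap: 40.3
grasp_force: 0.0
```

>>> {"op": "send_rows", "data": {"moves": [{"claw":40,"x":-0.088,"y":-0.128,"z":0.047,"yaw":0},{"claw":40,"x":-0.176,"y":-0.255,"z":0.093,"yaw":0},{"claw":40,"x":-0.264,"y":-0.383,"z":0.14,"yaw":0},{"claw":40,"x":-0.352,"y":-0.51,"z":0.186,"yaw":0},{"claw":40,"x":-0.44,"y":-0.638,"z":0.233,"yaw":0}]}}

```text
t: 2.18
eef_pos: [672.5, -57.4, 128.9]
tool_rot: [3.141, -0.001, -2.917]
wrist_force: [-0.7, 0.8, -1.4]
finger_gap: 40.3
grasp_force: 0.0
```

>>> {"op": "send_rows", "data": {"moves": [{"claw":40,"x":0,"y":0,"z":0.11,"yaw":0},{"claw":40,"x":0,"y":0,"z":0.22,"yaw":0},{"claw":40,"x":0,"y":0,"z":0.33,"yaw":0},{"claw":40,"x":0,"y":0,"z":0.43,"yaw":0},{"claw":40,"x":0,"y":0,"z":0.5,"yaw":0}]}}

```text
t: 2.6
eef_pos: [671.0, -56.5, 52.6]
tool_rot: [3.14, -0.003, -2.917]
wrist_force: [-0.2, -0.1, -1.0]
finger_gap: 40.2
grasp_force: 0.0
```

>>> {"op": "send_rows", "data": {"moves": [{"claw":5,"x":0,"y":0,"z":0,"yaw":0},{"claw":5,"x":0,"y":0,"z":0,"yaw":0},{"claw":5,"x":0,"y":0,"z":0,"yaw":0},{"claw":5,"x":0,"y":0,"z":0,"yaw":0},{"claw":5,"x":0,"y":0,"z":0,"yaw":0}], "grip_force": 25}}

```text
t: 3.02
eef_pos: [672.7, -56.7, 56.1]
tool_rot: [-3.141, 0.002, -2.916]
wrist_force: [0.6, -1.0, 1.9]
finger_gap: 11.3
grasp_force: 0.5
```

>>> {"op": "send_rows", "data": {"moves": [{"claw":5,"x":0,"y":0,"z":0,"yaw":0},{"claw":5,"x":0,"y":0,"z":0,"yaw":0},{"claw":5,"x":0,"y":0,"z":0,"yaw":0},{"claw":5,"x":0,"y":0,"z":0,"yaw":0},{"claw":5,"x":0,"y":0,"z":0,"yaw":0}]}}

```text
t: 3.43
eef_pos: [672.7, -56.7, 56.1]
tool_rot: [-3.141, 0.002, -2.916]
wrist_force: [0.2, 0.3, 7.2]
finger_gap: 4.8
grasp_force: 2.9
```

```bash
python3 - <<'E'
from cell import *
import cv2, numpy as np
from h import *
s=observe(); print(s['eef_pos'],s['finger_gap'],s['wrist_force'],s['ft_torque'])
p,d=camera("side"); p2,d2=camera("top")
a=cv2.resize(p[150:250,220:345],(800,600),interpolation=cv2.INTER_CUBIC)[:, :800]
b=cv2.resize(p2[110:210,190:315],(800,600),interpolation=cv2.INTER_CUBIC)
cv2.imwrite("pics/c1.png",np.vstack([cv2.resize(a,(480,290)),cv2.resize(b,(480,290))]))
for n,(P,D) in dict(side=(p,d),top=(p2,d2)).items():
    X,c=cloud(P,D,camera_info(n)); b_,g,r=c.T
    m=(r>g+70)&(r>b_+70)&(g<70)&(X[:,0]>600)&(X[:,0]<720)&(abs(X[:,1]+60)<70)&(X[:,2]>15)&(X[:,2]<70)
    Y=X[m]; print(n,len(Y)); 
    for lo,hi in((20,36),(36,50),(50,70)):
        F=Y[(Y[:,2]>lo)&(Y[:,2]<hi)]
        if len(F): print(lo,len(F),F.mean(0).round(1),F.min(0).round(1),F.max(0).round(1))
E
```

```text
[672.71307107 -56.69291169  56.05269435] 4.803676569470525 [0.19786861 0.26139236 7.18505071] [0.08968798 0.10395941 0.00841958]
side 219
20 135 [659.8 -45.7  28. ] [642.7 -74.7  20.1] [687.1  -8.5  35.9]
36 37 [665.  -61.8  42.9] [651.  -69.1  36.4] [688.  -54.2  50. ]
50 30 [660.8 -62.1  55.9] [650.5 -67.4  50.2] [683.  -54.2  62.4]
top 14
20 12 [675.3 -26.5  31.1] [660.7 -71.5  28.2] [681.5  -9.3  35.3]
36 1 [676.5  -9.2  36.1] [676.5  -9.2  36.1] [676.5  -9.2  36.1]
50 1 [657.3 -67.2  59.8] [657.3 -67.2  59.8] [657.3 -67.2  59.8]
```

View pics/c1.png

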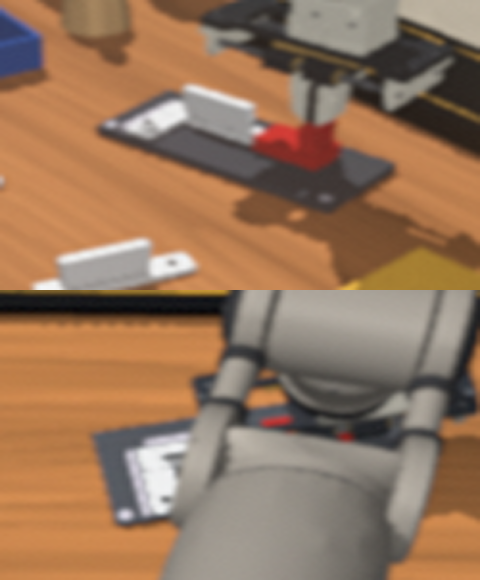

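```bash
python3 - <<'E'
from cell import *
import cv2, numpy as np
from h import *
p,d=camera("side")
i=camera_info("side"); X,c=cloud(p,d,i)
sat=c.max(1)-c.min(1); b,g,r=c.T
near=(abs(X[:,0]-672)<45)&(abs(X[:,1]+57)<60)&(X[:,2]<130)
for z in range(20,116,4):
    m=near&(X[:,2]>=z)&(X[:,2]<z+4)
    for nm,k in(('grey',sat<50),('red',(r>g+50)&(r>b+50))):
        F=X[m&k]
        if len(F)>1: print(z,nm,len(F),'x',F[:,0].min().round(),F[:,0].max().round(),'y',F[:,1].min().round(),F[:,1].max().round())
o=cv2.resize(p[165:235,270:345],(640,597),interpolation=cv2.INTER_CUBIC); cv2.imwrite("pics/c2.png",o)
def pix(P):
    q=np.array(i['R'])@P+i['t']; n=q[:2]/q[2]; n=n*(1+i['k1']*(n@n)); return (np.array([n[0]*i['fx']+i['cx'],n[1]*i['fy']+i['cy']])-[270,165])*8.53
T=np.array([672.7,-56.7,56.]); print('tcp',pix(T),'tip',pix(T-[0,0,19]))
E
```

```text
20 grey 5 x 642.0 662.0 y -12.0 3.0
20 red 13 x 640.0 685.0 y -72.0 -19.0
24 red 35 x 641.0 690.0 y -71.0 -16.0
28 red 82 x 643.0 690.0 y -71.0 -6.0
32 red 15 x 646.0 679.0 y -72.0 -17.0
36 red 11 x 653.0 686.0 y -67.0 -55.0
40 red 8 x 652.0 686.0 y -67.0 -57.0
44 red 13 x 648.0 680.0 y -66.0 -53.0
48 red 8 x 652.0 685.0 y -68.0 -59.0
52 red 13 x 650.0 688.0 y -67.0 -53.0
56 red 10 x 650.0 674.0 y -68.0 -54.0
60 grey 3 x 665.0 673.0 y -62.0 -51.0
60 red 12 x 652.0 666.0 y -66.0 -53.0
64 grey 4 x 661.0 665.0 y -67.0 -49.0
68 grey 8 x 658.0 668.0 y -65.0 -46.0
72 grey 11 x 659.0 677.0 y -71.0 -41.0
76 grey 11 x 657.0 688.0 y -76.0 -42.0
80 grey 17 x 656.0 686.0 y -77.0 -42.0
84 grey 16 x 657.0 687.0 y -77.0 -43.0
88 grey 15 x 657.0 680.0 y -78.0 -42.0
92 grey 17 x 657.0 680.0 y -77.0 -39.0
96 grey 11 x 659.0 688.0 y -79.0 -52.0
100 grey 15 x 657.0 686.0 y -78.0 -40.0
104 grey 22 x 657.0 686.0 y -78.0 -40.0
108 grey 15 x 658.0 679.0 y -79.0 -40.0
112 grey 6 x 658.0 672.0 y -80.0 -44.0
tcp [276.94461315 237.77156876] tip [274.12166564 280.99184575]
```

View pics/c2.png

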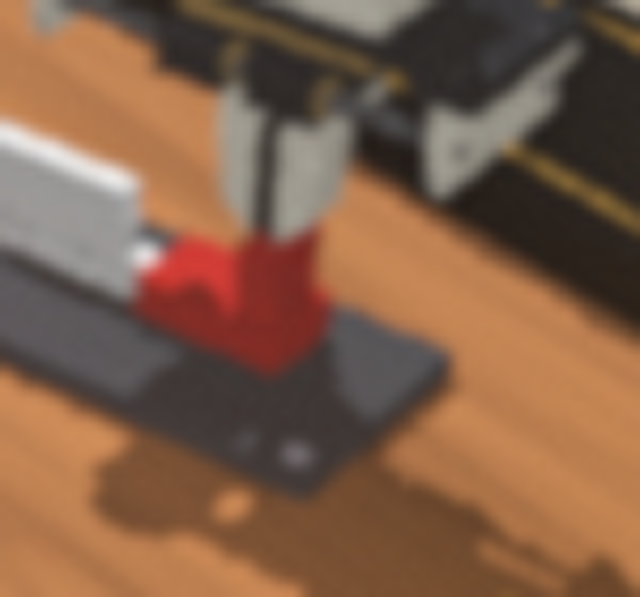

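>>> {"op": "send_rows", "data": {"moves": [{"claw":5,"x":0,"y":0,"z":-0.07,"yaw":0},{"claw":40,"x":0,"y":0,"z":-0.13,"yaw":0},{"claw":40,"x":0,"y":0,"z":-0.2,"yaw":0},{"claw":40,"x":0,"y":0,"z":-0.2,"yaw":0},{"claw":40,"x":0,"y":0,"z":-0.2,"yaw":0}]}}

```text
t: 4.0
eef_pos: [672.7, -56.7, 86.1]
tool_rot: [-3.141, 0.002, -2.916]
wrist_force: [0.2, 0.8, -0.1]
finger_gap: 27.1
grasp_force: 0.0
```

>>> {"op": "send_rows", "data": {"moves": [{"claw":40,"x":0,"y":0,"z":0,"yaw":0},{"claw":40,"x":0,"y":0,"z":0,"yaw":0},{"claw":40,"x":0,"y":0,"z":0,"yaw":0},{"claw":40,"x":0,"y":0,"z":0,"yaw":0},{"claw":40,"x":0,"y":0,"z":0,"yaw":0}]}}

```text
t: 4.42
eef_pos: [671.9, -56.6, 84.5]
tool_rot: [3.141, -0.001, -2.917]
wrist_force: [-0.2, -0.8, -0.8]
finger_gap: 40.1
grasp_force: 0.0
```

```bash
python3 - <<'E'
from cell import *
import cv2, numpy as np
from h import *
s=observe(); print(s['eef_pos'],s['tool_rot'],s['finger_gap'],s['wrist_force'],s['q'])
p,d=camera("side"); i=camera_info("side"); X,c=cloud(p,d,i)
sat=c.max(1)-c.min(1); b,g,r=c.T
near=(abs(X[:,0]-672)<45)&(abs(X[:,1]+57)<80)&(X[:,2]<160)&(sat<50)&(X[:,2]>60)
for z in range(60,150,4):
    F=X[near&(X[:,2]>=z)&(X[:,2]<z+4)]
    if len(F)>1: print(z,len(F),'x',F[:,0].min().round(),F[:,0].max().round(),'y',np.sort(F[:,1]).round()[[0,len(F)//4,len(F)//2,3*len(F)//4,-1]])
E
```

```text
[671.93068461 -56.61749494  84.54027939] [ 3.14128322e+00 -5.16003729e-04 -2.91651032e+00] 40.06656423047638 [-0.23613408 -0.7723873  -0.82781162] [-1.97640996e-01  7.32501968e-01  1.23765427e+00  7.65093015e-05
  1.17203394e+00 -1.99354930e+00]
92 2 x 663.0 668.0 y [-35. -35. -35. -35. -35.]
96 7 x 657.0 672.0 y [-85. -83. -37. -34. -32.]
100 14 x 652.0 685.0 y [-90. -84. -36. -34. -30.]
104 10 x 655.0 685.0 y [-94. -90. -85. -34. -25.]
108 24 x 648.0 685.0 y [-93. -89. -38. -33. -28.]
112 15 x 652.0 690.0 y [-93. -91. -83. -35. -28.]
116 14 x 652.0 683.0 y [-91. -88. -80. -34. -25.]
120 22 x 653.0 690.0 y [-95. -89. -38. -34. -22.]
124 20 x 652.0 682.0 y [-94. -88. -36. -35. -20.]
128 22 x 651.0 687.0 y [-95. -90. -37. -34. -26.]
132 17 x 653.0 671.0 y [-96. -83. -35. -30. -20.]
136 22 x 652.0 691.0 y [-97. -91. -36. -34. -26.]
140 12 x 651.0 673.0 y [-97. -85. -36. -32. -23.]
144 15 x 648.0 674.0 y [-97. -93. -34. -28. -22.]
148 6 x 654.0 679.0 y [-104.  -35.  -31.  -28.  -27.]
```

>>> {"op": "send_rows", "data": {"moves": [{"claw":40,"x":0,"y":0,"z":0.09,"yaw":0},{"claw":40,"x":0,"y":0,"z":0.18,"yaw":0},{"claw":40,"x":0,"y":0,"z":0.26,"yaw":0},{"claw":40,"x":0,"y":0,"z":0.33,"yaw":0},{"claw":40,"x":0,"y":0,"z":0.38,"yaw":0}]}}

```text
t: 4.88
eef_pos: [671.5, -56.6, 26.4]
tool_rot: [3.141, -0.001, -2.917]
wrist_force: [0.4, -0.7, -0.5]
finger_gap: 40.2
grasp_force: 0.0
```

>>> {"op": "send_rows", "data": {"moves": [{"claw":4,"x":0,"y":0,"z":0,"yaw":0},{"claw":4,"x":0,"y":0,"z":0,"yaw":0},{"claw":4,"x":0,"y":0,"z":0,"yaw":0},{"claw":4,"x":0,"y":0,"z":0,"yaw":0},{"claw":4,"x":0,"y":0,"z":0,"yaw":0}]}}

```text
t: 5.3
eef_pos: [672.7, -57.0, 28.8]
tool_rot: [-3.141, 0.002, -2.916]
wrist_force: [0.3, -1.4, 1.4]
finger_gap: 13.7
grasp_force: 25.0
```

>>> {"op": "send_rows", "data": {"moves": [{"claw":4,"x":0,"y":0,"z":0,"yaw":0},{"claw":4,"x":0,"y":0,"z":0,"yaw":0},{"claw":4,"x":0,"y":0,"z":0,"yaw":0},{"claw":4,"x":0,"y":0,"z":0,"yaw":0},{"claw":4,"x":0,"y":0,"z":0,"yaw":0}]}}

```text
t: 5.72
eef_pos: [672.7, -57.0, 28.8]
tool_rot: [-3.141, 0.002, -2.917]
wrist_force: [0.3, -1.7, 5.0]
finger_gap: 13.8
grasp_force: 25.0
```

>>> {"op": "send_rows", "data": {"moves": [{"claw":4,"x":0,"y":-0.04,"z":0,"yaw":0},{"claw":4,"x":0,"y":-0.08,"z":0,"yaw":0},{"claw":4,"x":0,"y":-0.12,"z":0,"yaw":0},{"claw":4,"x":0,"y":-0.16,"z":0,"yaw":0},{"claw":4,"x":0,"y":-0.2,"z":0,"yaw":0}]}}

```text
t: 6.13
eef_pos: [679.0, -84.8, 28.7]
tool_rot: [3.14, 0.001, -2.916]
wrist_force: [-0.8, 3.6, 6.6]
finger_gap: 13.8
grasp_force: 25.0
```

>>> {"op": "send_rows", "data": {"moves": [{"claw":4,"x":0,"y":-0.01,"z":0,"yaw":0},{"claw":4,"x":0,"y":-0.02,"z":0,"yaw":0},{"claw":4,"x":0,"y":-0.027,"z":0,"yaw":0},{"claw":4,"x":0,"y":-0.033,"z":0,"yaw":0},{"claw":4,"x":0,"y":-0.033,"z":0,"yaw":0}]}}

```text
t: 6.55
eef_pos: [680.2, -89.8, 28.7]
tool_rot: [3.141, 0.001, -2.916]
wrist_force: [0.2, 2.6, 7.1]
finger_gap: 13.8
grasp_force: 25.0
```

>>> {"op": "send_rows", "data": {"moves": [{"claw":4,"x":0,"y":-0.005,"z":0,"yaw":0},{"claw":4,"x":0,"y":-0.01,"z":0,"yaw":0},{"claw":4,"x":0,"y":-0.015,"z":0,"yaw":0},{"claw":4,"x":0,"y":-0.02,"z":0,"yaw":0},{"claw":4,"x":0,"y":-0.02,"z":0,"yaw":0}]}}

```text
t: 6.97
eef_pos: [680.9, -92.6, 28.8]
tool_rot: [3.141, 0.001, -2.916]
wrist_force: [-0.7, 2.5, 7.2]
finger_gap: 14.1
grasp_force: 25.0
```

>>> {"op": "send_rows", "data": {"moves": [{"claw":4,"x":0,"y":-0.004,"z":0,"yaw":0},{"claw":4,"x":0,"y":-0.008,"z":0,"yaw":0},{"claw":4,"x":0,"y":-0.013,"z":0,"yaw":0},{"claw":4,"x":0,"y":-0.013,"z":0,"yaw":0},{"claw":4,"x":0,"y":-0.013,"z":0,"yaw":0}]}}

```text
t: 7.38
eef_pos: [681.3, -94.4, 28.7]
tool_rot: [3.141, 0.001, -2.916]
wrist_force: [-0.5, 2.1, 6.2]
finger_gap: 13.9
grasp_force: 25.0
```

>>> {"op": "send_rows", "data": {"moves": [{"claw":4,"x":0,"y":-0.004,"z":0,"yaw":0},{"claw":4,"x":0,"y":-0.008,"z":0,"yaw":0},{"claw":4,"x":0,"y":-0.013,"z":0,"yaw":0},{"claw":4,"x":0,"y":-0.013,"z":0,"yaw":0},{"claw":4,"x":0,"y":-0.013,"z":0,"yaw":0}]}}

```text
t: 7.8
eef_pos: [681.6, -95.7, 28.8]
tool_rot: [3.14, 0.001, -2.916]
wrist_force: [-1.2, 4.4, 6.5]
finger_gap: 13.8
grasp_force: 25.0
```

>>> {"op": "send_rows", "data": {"moves": [{"claw":4,"x":0,"y":-0.004,"z":0,"yaw":0},{"claw":4,"x":0,"y":-0.008,"z":0,"yaw":0},{"claw":4,"x":0,"y":-0.01,"z":0,"yaw":0},{"claw":4,"x":0,"y":-0.01,"z":0,"yaw":0},{"claw":4,"x":0,"y":-0.01,"z":0,"yaw":0}]}}

```text
t: 8.22
eef_pos: [681.6, -95.7, 28.7]
tool_rot: [3.138, 0.0, -2.916]
wrist_force: [-2.1, 9.2, 7.8]
finger_gap: 13.4
grasp_force: 25.0
```

>>> {"op": "send_rows", "data": {"moves": [{"claw":40,"x":0,"y":0,"z":0,"yaw":0},{"claw":40,"x":0,"y":0,"z":0,"yaw":0},{"claw":40,"x":0,"y":0,"z":0,"yaw":0},{"claw":40,"x":0,"y":0,"z":0,"yaw":0},{"claw":40,"x":0,"y":0,"z":0,"yaw":0}]}}

```text
t: 8.63
eef_pos: [681.5, -99.1, 27.4]
tool_rot: [3.141, -0.001, -2.917]
wrist_force: [0.1, -0.7, 0.7]
finger_gap: 39.3
grasp_force: 0.0
```

>>> {"op": "send_rows", "data": {"moves": [{"claw":40,"x":0,"y":0,"z":-0.12,"yaw":0},{"claw":40,"x":0,"y":0,"z":-0.24,"yaw":0},{"claw":40,"x":0,"y":0,"z":-0.36,"yaw":0},{"claw":40,"x":0,"y":0,"z":-0.48,"yaw":0},{"claw":40,"x":0,"y":0,"z":-0.6,"yaw":0}]}}

```text
t: 9.05
eef_pos: [681.6, -99.1, 118.5]
tool_rot: [3.141, -0.0, -2.917]
wrist_force: [0.9, -0.5, -0.0]
finger_gap: 39.8
grasp_force: 0.0
```

```bash
python3 - <<'E'
from cell import *
from plan import *
s=observe(); e=s['eef_pos']; print(e.round(1),s['tool_rot'].round(3),s['finger_gap'])
calls((*e,192.8),[(648.6,42.7,118,102.6),(648.6,42.7,18.5,102.6)])
E
```

```text
[681.6 -99.1 118.5] [ 3.141 -0.    -2.917] 39.82588676175843
to [648.6  42.7 118.  102.6]
    [0.002, 0.324, 0.001, 0.084]
    [0.164, 0.279, 0.001, 0.084]
    [0.281, 0.16, 0.001, 0.084]
to [648.6  42.7  18.5 102.6]
    [0.0, 0.0, 0.663, -0.0]
```

>>> {"op": "send_rows", "data": {"moves": [{"claw":40,"x":0,"y":0.065,"z":0,"yaw":0.017},{"claw":40,"x":0,"y":0.13,"z":0,"yaw":0.034},{"claw":40,"x":0,"y":0.195,"z":0,"yaw":0.051},{"claw":40,"x":0,"y":0.26,"z":0,"yaw":0.067},{"claw":40,"x":0.002,"y":0.324,"z":0,"yaw":0.084}]}}

```text
t: 9.47
eef_pos: [670.4, -51.4, 117.7]
tool_rot: [3.142, -0.0, 2.833]
wrist_force: [0.7, 0.3, -0.4]
finger_gap: 40.0
grasp_force: 0.0
```

>>> {"op": "send_rows", "data": {"moves": [{"claw":40,"x":0.033,"y":0.056,"z":0,"yaw":0.017},{"claw":40,"x":0.066,"y":0.112,"z":0,"yaw":0.034},{"claw":40,"x":0.098,"y":0.167,"z":0,"yaw":0.051},{"claw":40,"x":0.131,"y":0.223,"z":0,"yaw":0.067},{"claw":40,"x":0.164,"y":0.279,"z":0,"yaw":0.084}]}}

```text
t: 9.88
eef_pos: [659.4, -4.1, 117.7]
tool_rot: [-3.141, -0.0, 2.306]
wrist_force: [-0.6, 0.4, -0.3]
finger_gap: 40.2
grasp_force: 0.0
```

>>> {"op": "send_rows", "data": {"moves": [{"claw":40,"x":0.056,"y":0.032,"z":0,"yaw":0.017},{"claw":40,"x":0.112,"y":0.064,"z":0,"yaw":0.034},{"claw":40,"x":0.169,"y":0.096,"z":0,"yaw":0.051},{"claw":40,"x":0.225,"y":0.128,"z":0,"yaw":0.067},{"claw":40,"x":0.281,"y":0.16,"z":0,"yaw":0.084}]}}

```text
t: 10.3
eef_pos: [648.7, 43.2, 117.7]
tool_rot: [-3.141, -0.0, 1.778]
wrist_force: [-1.2, -0.2, -0.2]
finger_gap: 40.1
grasp_force: 0.0
```

>>> {"op": "send_rows", "data": {"moves": [{"claw":40,"x":0,"y":0,"z":0,"yaw":0},{"claw":40,"x":0,"y":0,"z":0,"yaw":0},{"claw":40,"x":0,"y":0,"z":0,"yaw":0},{"claw":40,"x":0,"y":0,"z":0,"yaw":0},{"claw":40,"x":0,"y":0,"z":0,"yaw":0}]}}

```text
t: 10.72
eef_pos: [649.0, 42.3, 117.9]
tool_rot: [3.142, 0.0, 1.784]
wrist_force: [-1.3, -0.4, 0.2]
finger_gap: 40.1
grasp_force: 0.0
```

```bash
python3 - <<'E'
from cell import *
from h import *
s=observe(); print(s['eef_pos'].round(1),s['tool_rot'].round(4),s['wrist_force'].round(2))
p,d=camera("side"); X,c=cloud(p,d,camera_info("side")); sat=c.max(1)-c.min(1); b,g,r=c.T
# held bracket again (side view), collar, and finger tips
o=[650.4,34.9,12.9,1.79]; Y=X[(sat<40)&(c.max(1)>110)&(X[:,2]>14)&(X[:,2]<62)]; Y=Y[bracket(local(Y,o),1)<15]
print('held',len(Y),fit(Y,lambda P:bracket(P,1),o))
F=X[(sat<50)&(X[:,2]>90)&(X[:,2]<160)&(abs(X[:,0]-648)<60)&(abs(X[:,1]-43)<60)]
print('tip z',np.sort(F[:,2])[:8].round(1)); F=F[F[:,2]<155]; print('fingers local',np.percentile(local(F,[*s['eef_pos'],s['tool_rot'][2]]),[2,25,50,75,98],axis=0).round(1)[:,:2].tolist())
R=X[(r>g+70)&(r>b+70)&(g<70)&(X[:,0]>600)&(X[:,0]<720)&(abs(X[:,1]+80)<80)&(X[:,2]>15)&(X[:,2]<70)]
L=local(R,o); print('collar x in bracket frame',np.percentile(L[:,0],[1,50,99]).round(1),'fin',np.percentile(L[L[:,2]>28,0],[2,50,98]).round(1))
E
```

```text
[649.   42.3 117.9] [3.1416 0.     1.7839] [-1.25 -0.44  0.22]
held 425 (array([649.04831659,  34.81603807,  12.47397595,   1.78837656]), np.float64(1.451423949118233))
tip z [124.4 124.5 125.7 125.7 126.2 126.4 126.6 127.7]
fingers local [[-11.1, -32.5], [-7.8, -20.8], [-5.2, -17.4], [2.4, 33.2], [9.7, 40.8]]
collar x in bracket frame [-146.4 -132.4  -85.8] fin [-141.7 -137.6 -128. ]
```

>>> {"op": "send_rows", "data": {"moves": [{"claw":40,"x":0,"y":0,"z":0.16,"yaw":0},{"claw":40,"x":0,"y":0,"z":0.32,"yaw":0},{"claw":40,"x":0,"y":0,"z":0.46,"yaw":0},{"claw":40,"x":0,"y":0,"z":0.58,"yaw":0},{"claw":40,"x":0,"y":0,"z":0.66,"yaw":0}]}}

```text
t: 11.18
eef_pos: [648.0, 42.7, 16.8]
tool_rot: [-3.139, -0.001, 1.784]
wrist_force: [-0.2, 0.1, -0.7]
finger_gap: 40.1
grasp_force: 0.0
```

>>> {"op": "send_rows", "data": {"moves": [{"claw":2,"x":0,"y":0,"z":0,"yaw":0},{"claw":2,"x":0,"y":0,"z":0,"yaw":0},{"claw":2,"x":0,"y":0,"z":0,"yaw":0},{"claw":2,"x":0,"y":0,"z":0,"yaw":0},{"claw":2,"x":0,"y":0,"z":0,"yaw":0}], "grip_force": 35}}

```text
t: 11.6
eef_pos: [649.6, 42.9, 20.3]
tool_rot: [3.14, 0.001, 1.783]
wrist_force: [-4.9, -0.6, 3.6]
finger_gap: 11.2
grasp_force: 2.3
```

>>> {"op": "send_rows", "data": {"moves": [{"claw":2,"x":0,"y":0,"z":0,"yaw":0},{"claw":2,"x":0,"y":0,"z":0,"yaw":0},{"claw":2,"x":0,"y":0,"z":0,"yaw":0},{"claw":2,"x":0,"y":0,"z":0,"yaw":0},{"claw":2,"x":0,"y":0,"z":0,"yaw":0}]}}

```text
t: 12.02
eef_pos: [649.4, 42.9, 20.2]
tool_rot: [3.14, 0.001, 1.784]
wrist_force: [-1.1, 0.1, 6.5]
finger_gap: 9.6
grasp_force: 35.0
```

>>> {"op": "send_rows", "data": {"moves": [{"claw":2,"x":0,"y":0,"z":-0.02,"yaw":0},{"claw":2,"x":0,"y":0,"z":-0.05,"yaw":0},{"claw":2,"x":0,"y":0,"z":-0.1,"yaw":0},{"claw":2,"x":0,"y":0,"z":-0.15,"yaw":0},{"claw":2,"x":0,"y":0,"z":-0.2,"yaw":0}]}}

```text
t: 12.43
eef_pos: [648.9, 43.0, 49.6]
tool_rot: [3.141, -0.0, 1.783]
wrist_force: [0.0, -0.5, -2.8]
finger_gap: 9.9
grasp_force: 35.0
```

>>> {"op": "send_rows", "data": {"moves": [{"claw":2,"x":0,"y":0,"z":-0.1,"yaw":0},{"claw":2,"x":0,"y":0,"z":-0.22,"yaw":0},{"claw":2,"x":0,"y":0,"z":-0.34,"yaw":0},{"claw":2,"x":0,"y":0,"z":-0.46,"yaw":0},{"claw":2,"x":0,"y":0,"z":-0.55,"yaw":0}]}}

```text
t: 12.85
eef_pos: [649.4, 43.0, 133.9]
tool_rot: [3.139, 0.0, 1.783]
wrist_force: [0.0, 0.5, -2.7]
finger_gap: 9.5
grasp_force: 35.0
```

```bash
cat >> plan.py <<'E'
def tray(c,deg,u,w):
    a=np.radians(deg); return np.array(c)+[np.cos(a)*u-np.sin(a)*w,np.sin(a)*u+np.cos(a)*w]
E
python3 - <<'E'
from cell import *
from plan import *
from h import *
s=observe(); e=s['eef_pos']; yaw=np.degrees(s['tool_rot'][2]); print(e.round(1),s['tool_rot'].round(3),s['finger_gap'],s['wrist_force'].round(1))
p,d=camera("side"); X,c=cloud(p,d,camera_info("side")); sat=c.max(1)-c.min(1)
o=[649.5,34.9,e[2]-20.3+12.5,1.788]; Y=X[(sat<40)&(c.max(1)>110)]; Y=Y[bracket(local(Y,o),1)<12]; Y=Y[Y[:,2]<o[2]+26]
print('held now',len(Y),fit(Y,lambda P:bracket(P,1),o),o)
t=tray((535.8,372),-6.3,0,60); print('blue target origin',t)
E
```

```text
[649.4  43.  133.9] [3.139 0.    1.783] 9.52623965249414 [ 0.   0.5 -2.7]
held now 297 (array([649.82753815,  32.93810821, 126.12706082,   1.78701146]), np.float64(1.0166815666110907)) [649.5, 34.9, np.float64(126.0715641539022), 1.788]
blue target origin [542.38405867 431.63765733]
```

```bash
python3 - <<'E'
from plan import *
calls((649.4,43,133.9,102.2),[(649.4,43,175,102.2),(590,240,175,138),(533.9,432.5,110,173.5),(533.9,432.5,20,173.5)])
E
```

```text
to [649.4  43.  175.  102.2]
    [0.0, 0.0, -0.274, -0.0]
to [590. 240. 175. 138.]
    [0.684, -0.055, -0.0, -0.05]
    [0.667, 0.158, -0.0, -0.05]
to [533.9 432.5 110.  173.5]
    [0.568, 0.352, 0.217, -0.049]
    [0.434, 0.508, 0.217, -0.049]
to [533.9 432.5  20.  173.5]
    [0.0, 0.0, 0.6, -0.0]
```

>>> {"op": "send_rows", "data": {"moves": [{"claw":2,"x":0,"y":0,"z":-0.06,"yaw":0},{"claw":2,"x":0,"y":0,"z":-0.12,"yaw":0},{"claw":2,"x":0,"y":0,"z":-0.18,"yaw":0},{"claw":2,"x":0,"y":0,"z":-0.24,"yaw":0},{"claw":2,"x":0,"y":0,"z":-0.27,"yaw":0}]}}

```text
t: 13.32
eef_pos: [649.3, 43.0, 173.3]
tool_rot: [3.14, 0.0, 1.783]
wrist_force: [-0.1, -0.3, -2.5]
finger_gap: 9.9
grasp_force: 35.0
```

>>> {"op": "send_rows", "data": {"moves": [{"claw":2,"x":0.137,"y":-0.011,"z":0,"yaw":-0.01},{"claw":2,"x":0.274,"y":-0.022,"z":0,"yaw":-0.02},{"claw":2,"x":0.41,"y":-0.033,"z":0,"yaw":-0.03},{"claw":2,"x":0.547,"y":-0.044,"z":0,"yaw":-0.04},{"claw":2,"x":0.684,"y":-0.055,"z":0,"yaw":-0.05}]}}

```text
t: 13.73
eef_pos: [618.8, 142.4, 171.9]
tool_rot: [-3.141, -0.0, 2.1]
wrist_force: [0.6, -0.4, -3.2]
finger_gap: 10.0
grasp_force: 35.0
```

>>> {"op": "send_rows", "data": {"moves": [{"claw":2,"x":0.133,"y":0.032,"z":0,"yaw":-0.01},{"claw":2,"x":0.267,"y":0.063,"z":0,"yaw":-0.02},{"claw":2,"x":0.4,"y":0.095,"z":0,"yaw":-0.03},{"claw":2,"x":0.534,"y":0.126,"z":0,"yaw":-0.04},{"claw":2,"x":0.667,"y":0.158,"z":0,"yaw":-0.05}]}}

```text
t: 14.15
eef_pos: [588.9, 240.9, 171.9]
tool_rot: [-3.141, -0.0, 2.415]
wrist_force: [0.7, 1.1, -2.9]
finger_gap: 9.5
grasp_force: 35.0
```

>>> {"op": "send_rows", "data": {"moves": [{"claw":2,"x":0.114,"y":0.07,"z":0.02,"yaw":-0.01},{"claw":2,"x":0.227,"y":0.141,"z":0.04,"yaw":-0.02},{"claw":2,"x":0.341,"y":0.211,"z":0.06,"yaw":-0.03},{"claw":2,"x":0.454,"y":0.282,"z":0.08,"yaw":-0.04},{"claw":2,"x":0.568,"y":0.352,"z":0.1,"yaw":-0.049}]}}

```text
t: 14.57
eef_pos: [560.7, 337.0, 156.7]
tool_rot: [-3.141, -0.0, 2.723]
wrist_force: [-0.0, -0.0, -4.0]
finger_gap: 9.8
grasp_force: 35.0
```

>>> {"op": "send_rows", "data": {"moves": [{"claw":2,"x":0.087,"y":0.102,"z":0.067,"yaw":-0.01},{"claw":2,"x":0.174,"y":0.203,"z":0.133,"yaw":-0.02},{"claw":2,"x":0.26,"y":0.305,"z":0.2,"yaw":-0.03},{"claw":2,"x":0.347,"y":0.406,"z":0.267,"yaw":-0.04},{"claw":2,"x":0.434,"y":0.508,"z":0.333,"yaw":-0.049}]}}

```text
t: 14.98
eef_pos: [532.5, 433.2, 106.3]
tool_rot: [-3.141, -0.0, 3.031]
wrist_force: [0.3, 0.0, -2.9]
finger_gap: 9.5
grasp_force: 35.0
```

>>> {"op": "send_rows", "data": {"moves": [{"claw":2,"x":0,"y":0,"z":0,"yaw":0},{"claw":2,"x":0,"y":0,"z":0,"yaw":0},{"claw":2,"x":0,"y":0,"z":0,"yaw":0},{"claw":2,"x":0,"y":0,"z":0,"yaw":0},{"claw":2,"x":0,"y":0,"z":0,"yaw":0}]}}

```text
t: 15.4
eef_pos: [533.7, 431.5, 107.8]
tool_rot: [3.141, 0.001, 3.026]
wrist_force: [0.2, 0.2, -4.1]
finger_gap: 10.1
grasp_force: 35.0
```

```bash
cat > held.py <<'E'
import sys
from cell import *
from plan import *
from h import *
# fit the bracket in the gripper in the side and top view; sign of hand as argument
hand=int(sys.argv[1]); off=float(sys.argv[2]) if len(sys.argv)>2 else 0
s=observe(); e=s['eef_pos']; yaw=s['tool_rot'][2]+off; print(e.round(1),s['tool_rot'].round(3),s['finger_gap'],s['wrist_force'].round(1))
o=[e[0]-9*np.cos(yaw),e[1]-9*np.sin(yaw),e[2]-7.8,yaw]
for n in("side","top"):
    p,d=camera(n); X,c=cloud(p,d,camera_info(n)); sat=c.max(1)-c.min(1)
    Y=X[(sat<40)&(c.max(1)>100)]; Y=Y[bracket(local(Y,o),hand)<12]; Y=Y[Y[:,2]<o[2]+22]
    if len(Y)>40: r=fit(Y,lambda P:bracket(P,hand),o); print(n,len(Y),r[0].round(2),r[1].round(2),'expected',np.round(o,2))
E
python3 held.py 1
```

```text
[533.7 431.5 107.8] [3.141e+00 1.000e-03 3.026e+00] 10.115852075829633 [ 0.2  0.2 -4.1]
side 215 [545.75 429.68 101.63   3.01] 1.39 expected [542.68 430.46  99.98   3.03]
top 245 [548.47 428.86 100.37   3.02] 1.23 expected [542.68 430.46  99.98   3.03]
```

>>> {"op": "send_rows", "data": {"moves": [{"claw":2,"x":0.004,"y":0,"z":0.14,"yaw":0},{"claw":2,"x":0.008,"y":0,"z":0.28,"yaw":0},{"claw":2,"x":0.012,"y":0,"z":0.4,"yaw":0},{"claw":2,"x":0.015,"y":0,"z":0.5,"yaw":0},{"claw":2,"x":0.015,"y":0,"z":0.56,"yaw":0}]}}

```text
t: 15.92
eef_pos: [530.1, 431.6, 21.2]
tool_rot: [-3.14, -0.002, 3.027]
wrist_force: [-0.8, -1.3, -4.4]
finger_gap: 9.7
grasp_force: 35.0
```

>>> {"op": "send_rows", "data": {"moves": [{"claw":2,"x":0,"y":0,"z":0.01,"yaw":0},{"claw":2,"x":0,"y":0,"z":0.02,"yaw":0},{"claw":2,"x":0,"y":0,"z":0.03,"yaw":0},{"claw":2,"x":0,"y":0,"z":0.035,"yaw":0},{"claw":2,"x":0,"y":0,"z":0.035,"yaw":0}]}}

```text
t: 16.33
eef_pos: [531.2, 432.8, 18.6]
tool_rot: [3.141, 0.001, 3.027]
wrist_force: [-0.9, 0.8, -3.4]
finger_gap: 9.9
grasp_force: 35.0
```

>>> {"op": "send_rows", "data": {"moves": [{"claw":2,"x":0,"y":0,"z":0.006,"yaw":0},{"claw":2,"x":0,"y":0,"z":0.012,"yaw":0},{"claw":2,"x":0,"y":0,"z":0.018,"yaw":0},{"claw":2,"x":0,"y":0,"z":0.024,"yaw":0},{"claw":2,"x":0,"y":0,"z":0.024,"yaw":0}]}}

```text
t: 16.75
eef_pos: [530.6, 432.5, 13.9]
tool_rot: [-3.141, -0.0, 3.027]
wrist_force: [-0.5, -0.1, -2.5]
finger_gap: 9.6
grasp_force: 35.0
```

>>> {"op": "send_rows", "data": {"moves": [{"claw":2,"x":0,"y":0,"z":0.005,"yaw":0},{"claw":2,"x":0,"y":0,"z":0.01,"yaw":0},{"claw":2,"x":0,"y":0,"z":0.014,"yaw":0},{"claw":2,"x":0,"y":0,"z":0.014,"yaw":0},{"claw":2,"x":0,"y":0,"z":0.014,"yaw":0}]}}

```text
t: 17.17
eef_pos: [530.8, 432.6, 13.3]
tool_rot: [3.141, 0.001, 3.027]
wrist_force: [-3.3, -2.0, 5.5]
finger_gap: 9.9
grasp_force: 35.0
```

>>> {"op": "send_rows", "data": {"moves": [{"claw":24,"x":0,"y":0,"z":0,"yaw":0},{"claw":24,"x":0,"y":0,"z":0,"yaw":0},{"claw":24,"x":0,"y":0,"z":0,"yaw":0},{"claw":24,"x":0,"y":0,"z":0,"yaw":0},{"claw":24,"x":0,"y":0,"z":0,"yaw":0}]}}

```text
t: 17.58
eef_pos: [530.8, 432.6, 11.9]
tool_rot: [3.141, 0.0, 3.027]
wrist_force: [0.6, -0.3, -0.4]
finger_gap: 23.9
grasp_force: 0.0
```

>>> {"op": "send_rows", "data": {"moves": [{"claw":24,"x":0,"y":0,"z":-0.08,"yaw":0},{"claw":24,"x":0,"y":0,"z":-0.24,"yaw":0},{"claw":24,"x":0,"y":0,"z":-0.4,"yaw":0},{"claw":24,"x":0,"y":0,"z":-0.55,"yaw":0},{"claw":24,"x":0,"y":0,"z":-0.7,"yaw":0}]}}

```text
t: 18.0
eef_pos: [530.8, 432.6, 119.3]
tool_rot: [3.141, 0.001, 3.027]
wrist_force: [-0.0, 0.2, -0.4]
finger_gap: 24.3
grasp_force: 0.0
```

```bash
python3 - <<'E'
from cell import *
from plan import *
s=observe(); e=s['eef_pos']; print(e.round(1),s['tool_rot'].round(3),s['finger_gap'])
calls((*e,np.degrees(s['tool_rot'][2])),[(422.1,-102.9,110,166.1),(422.1,-102.9,7,166.1)])
E
```

```text
[530.8 432.6 119.3] [3.141e+00 1.000e-03 3.027e+00] 24.285236093254888
to [ 422.1 -102.9  110.   166.1]
    [0.078, -0.907, 0.015, 0.005]
    [0.049, -0.909, 0.015, 0.005]
    [0.02, -0.911, 0.015, 0.005]
    [-0.009, -0.911, 0.015, 0.005]
to [ 422.1 -102.9    7.   166.1]
    [0.0, 0.0, 0.687, -0.0]
```

>>> {"op": "send_rows", "data": {"moves": [{"claw":40,"x":0.016,"y":-0.181,"z":0.003,"yaw":0.001},{"claw":40,"x":0.031,"y":-0.363,"z":0.006,"yaw":0.002},{"claw":40,"x":0.047,"y":-0.544,"z":0.009,"yaw":0.003},{"claw":40,"x":0.062,"y":-0.726,"z":0.012,"yaw":0.004},{"claw":40,"x":0.078,"y":-0.907,"z":0.015,"yaw":0.005}]}}

```text
t: 18.42
eef_pos: [503.4, 297.7, 115.9]
tool_rot: [3.141, 0.001, 2.996]
wrist_force: [0.4, -0.5, 0.2]
finger_gap: 39.9
grasp_force: 0.0
```

>>> {"op": "send_rows", "data": {"moves": [{"claw":40,"x":0.01,"y":-0.182,"z":0.003,"yaw":0.001},{"claw":40,"x":0.02,"y":-0.364,"z":0.006,"yaw":0.002},{"claw":40,"x":0.029,"y":-0.545,"z":0.009,"yaw":0.003},{"claw":40,"x":0.039,"y":-0.727,"z":0.012,"yaw":0.004},{"claw":40,"x":0.049,"y":-0.909,"z":0.015,"yaw":0.005}]}}

```text
t: 18.83
eef_pos: [476.4, 163.8, 113.6]
tool_rot: [3.141, 0.001, 2.964]
wrist_force: [-0.3, 0.2, 0.1]
finger_gap: 39.8
grasp_force: 0.0
```

>>> {"op": "send_rows", "data": {"moves": [{"claw":40,"x":0.004,"y":-0.182,"z":0.003,"yaw":0.001},{"claw":40,"x":0.008,"y":-0.364,"z":0.006,"yaw":0.002},{"claw":40,"x":0.012,"y":-0.547,"z":0.009,"yaw":0.003},{"claw":40,"x":0.016,"y":-0.729,"z":0.012,"yaw":0.004},{"claw":40,"x":0.02,"y":-0.911,"z":0.015,"yaw":0.005}]}}

```text
t: 19.25
eef_pos: [449.5, 29.7, 111.3]
tool_rot: [3.141, 0.002, 2.933]
wrist_force: [0.6, -0.5, -0.8]
finger_gap: 39.9
grasp_force: 0.0
```

>>> {"op": "send_rows", "data": {"moves": [{"claw":40,"x":-0.002,"y":-0.182,"z":0.003,"yaw":0.001},{"claw":40,"x":-0.004,"y":-0.364,"z":0.006,"yaw":0.002},{"claw":40,"x":-0.005,"y":-0.547,"z":0.009,"yaw":0.003},{"claw":40,"x":-0.007,"y":-0.729,"z":0.012,"yaw":0.004},{"claw":40,"x":-0.009,"y":-0.911,"z":0.015,"yaw":0.005}]}}

```text
t: 19.67
eef_pos: [422.5, -104.5, 109.0]
tool_rot: [-3.141, 0.002, 2.901]
wrist_force: [0.8, -0.7, 0.0]
finger_gap: 40.0
grasp_force: 0.0
```

>>> {"op": "send_rows", "data": {"moves": [{"claw":40,"x":0,"y":0,"z":0,"yaw":0},{"claw":40,"x":0,"y":0,"z":0,"yaw":0},{"claw":40,"x":0,"y":0,"z":0,"yaw":0},{"claw":40,"x":0,"y":0,"z":0,"yaw":0},{"claw":40,"x":0,"y":0,"z":0,"yaw":0}]}}

```text
t: 20.08
eef_pos: [422.8, -102.1, 108.2]
tool_rot: [3.141, 0.0, 2.903]
wrist_force: [0.4, 0.5, 0.1]
finger_gap: 39.7
grasp_force: 0.0
```

```bash
cat > look.py <<'E'
import sys
from cell import *
from h import *
# refit a lying bracket: hand x y z yaw
hand,*o=map(float,sys.argv[1:6])
for n in("side","top"):
    p,d=camera(n); X,c=cloud(p,d,camera_info(n)); sat=c.max(1)-c.min(1)
    Y=X[(sat<40)&(c.max(1)>105)&(X[:,2]>o[2]+2)&(X[:,2]<o[2]+48)]; Y=Y[bracket(local(Y,o),hand)<15]
    if len(Y)>60: r=fit(Y,lambda P:bracket(P,hand),o); print(n,len(Y),r[0].round(3),r[1].round(2))
    else: print(n,len(Y))
s=observe(); print(s['eef_pos'].round(1),s['tool_rot'].round(3),s['finger_gap'],s['wrist_force'].round(1))
E
python3 look.py 1 429.8 -104.8 0 2.899; python3 look.py 1 541 432 5 3.02
```

```text
side 580 [ 4.30323e+02 -1.04575e+02 -2.10000e-02  2.90300e+00] 1.02
top 24
[ 422.7 -102.3  108.1] [3.141 0.    2.903] 39.961995425384615 [0.  0.  0.3]
side 325 [541.652 430.751   5.9     3.032] 1.72
top 481 [541.842 430.521   6.064   3.025] 1.16
[ 422.7 -102.5  108. ] [3.141 0.    2.903] 40.026252607233666 [0.9 0.4 0.7]
```

>>> {"op": "send_rows", "data": {"moves": [{"claw":40,"x":0,"y":0,"z":0.17,"yaw":0},{"claw":40,"x":0,"y":0,"z":0.34,"yaw":0},{"claw":40,"x":0,"y":0,"z":0.49,"yaw":0},{"claw":40,"x":0,"y":0,"z":0.6,"yaw":0},{"claw":40,"x":0,"y":0,"z":0.67,"yaw":0}]}}

```text
t: 20.7
eef_pos: [421.7, -102.5, 5.8]
tool_rot: [3.141, -0.002, 2.902]
wrist_force: [-0.4, 0.7, -0.4]
finger_gap: 40.1
grasp_force: 0.0
```

>>> {"op": "send_rows", "data": {"moves": [{"claw":2,"x":0,"y":0,"z":0,"yaw":0},{"claw":2,"x":0,"y":0,"z":0,"yaw":0},{"claw":2,"x":0,"y":0,"z":0,"yaw":0},{"claw":2,"x":0,"y":0,"z":0,"yaw":0},{"claw":2,"x":0,"y":0,"z":0,"yaw":0}]}}

```text
t: 21.12
eef_pos: [423.1, -103.3, 8.3]
tool_rot: [-3.141, 0.002, 2.902]
wrist_force: [-1.7, -3.1, 2.9]
finger_gap: 11.5
grasp_force: 1.6
```

>>> {"op": "send_rows", "data": {"moves": [{"claw":2,"x":0,"y":0,"z":0,"yaw":0},{"claw":2,"x":0,"y":0,"z":0,"yaw":0},{"claw":2,"x":0,"y":0,"z":0,"yaw":0},{"claw":2,"x":0,"y":0,"z":0,"yaw":0},{"claw":2,"x":0,"y":0,"z":0,"yaw":0}]}}

```text
t: 21.53
eef_pos: [423.1, -103.4, 8.3]
tool_rot: [-3.141, 0.002, 2.902]
wrist_force: [-1.0, -0.3, 7.3]
finger_gap: 9.9
grasp_force: 35.0
```

>>> {"op": "send_rows", "data": {"moves": [{"claw":2,"x":0,"y":0,"z":-0.04,"yaw":0},{"claw":2,"x":0,"y":0,"z":-0.14,"yaw":0},{"claw":2,"x":0,"y":0,"z":-0.32,"yaw":0},{"claw":2,"x":0,"y":0,"z":-0.52,"yaw":0},{"claw":2,"x":0,"y":0,"z":-0.73,"yaw":0}]}}

```text
t: 21.95
eef_pos: [421.4, -102.5, 117.8]
tool_rot: [3.141, -0.003, 2.902]
wrist_force: [0.7, 0.0, -3.6]
finger_gap: 9.4
grasp_force: 35.0
```

```bash
python3 held.py 1; python3 - <<'E'
from cell import *
from plan import *
s=observe(); e=s['eef_pos']
calls((*e,np.degrees(s['tool_rot'][2])),[(524.3,341.1,118,173.5)])
E
```

```text
[ 421.4 -102.5  117.8] [ 3.141e+00 -3.000e-03  2.902e+00] 9.39097988650834 [ 0.7  0.  -3.6]
side 385 [ 429.   -103.11  109.8     2.9 ] 0.87 expected [ 430.17 -104.69  110.05    2.9 ]
to [524.3 341.1 118.  173.5]
    [0.015, 0.76, 0.005, -0.005]
    [-0.009, 0.76, 0.005, -0.005]
    [-0.033, 0.759, 0.005, -0.005]
    [-0.057, 0.758, 0.005, -0.005]
```

>>> {"op": "send_rows", "data": {"moves": [{"claw":2,"x":0.003,"y":0.152,"z":0,"yaw":-0.001},{"claw":2,"x":0.006,"y":0.304,"z":0,"yaw":-0.002},{"claw":2,"x":0.009,"y":0.456,"z":0,"yaw":-0.003},{"claw":2,"x":0.012,"y":0.608,"z":0,"yaw":-0.004},{"claw":2,"x":0.015,"y":0.76,"z":0,"yaw":-0.005}]}}

```text
t: 22.47
eef_pos: [446.5, 9.4, 116.0]
tool_rot: [3.142, -0.002, 2.933]
wrist_force: [0.5, -0.4, -3.3]
finger_gap: 9.7
grasp_force: 35.0
```

>>> {"op": "send_rows", "data": {"moves": [{"claw":2,"x":-0.002,"y":0.152,"z":0,"yaw":-0.001},{"claw":2,"x":-0.004,"y":0.304,"z":0,"yaw":-0.002},{"claw":2,"x":-0.005,"y":0.456,"z":0,"yaw":-0.003},{"claw":2,"x":-0.007,"y":0.608,"z":0,"yaw":-0.004},{"claw":2,"x":-0.009,"y":0.76,"z":0,"yaw":-0.005}]}}

```text
t: 22.88
eef_pos: [471.4, 120.6, 115.8]
tool_rot: [-3.141, -0.002, 2.965]
wrist_force: [0.6, -0.9, -3.3]
finger_gap: 9.9
grasp_force: 35.0
```

>>> {"op": "send_rows", "data": {"moves": [{"claw":2,"x":-0.007,"y":0.152,"z":0,"yaw":-0.001},{"claw":2,"x":-0.013,"y":0.304,"z":0,"yaw":-0.002},{"claw":2,"x":-0.02,"y":0.455,"z":0,"yaw":-0.003},{"claw":2,"x":-0.026,"y":0.607,"z":0,"yaw":-0.004},{"claw":2,"x":-0.033,"y":0.759,"z":0,"yaw":-0.005}]}}

```text
t: 23.3
eef_pos: [496.3, 231.6, 115.6]
tool_rot: [-3.141, -0.003, 2.996]
wrist_force: [0.3, -0.1, -2.4]
finger_gap: 9.7
grasp_force: 35.0
```

>>> {"op": "send_rows", "data": {"moves": [{"claw":2,"x":-0.011,"y":0.152,"z":0,"yaw":-0.001},{"claw":2,"x":-0.023,"y":0.303,"z":0,"yaw":-0.002},{"claw":2,"x":-0.034,"y":0.455,"z":0,"yaw":-0.003},{"claw":2,"x":-0.046,"y":0.606,"z":0,"yaw":-0.004},{"claw":2,"x":-0.057,"y":0.758,"z":0,"yaw":-0.005}]}}

```text
t: 23.72
eef_pos: [521.4, 342.6, 115.3]
tool_rot: [-3.14, -0.003, 3.028]
wrist_force: [0.6, -1.0, -2.4]
finger_gap: 10.1
grasp_force: 35.0
```

>>> {"op": "send_rows", "data": {"moves": [{"claw":2,"x":0,"y":0,"z":0,"yaw":0},{"claw":2,"x":0,"y":0,"z":0,"yaw":0},{"claw":2,"x":0,"y":0,"z":0,"yaw":0},{"claw":2,"x":0,"y":0,"z":0,"yaw":0},{"claw":2,"x":0,"y":0,"z":0,"yaw":0}]}}

```text
t: 24.13
eef_pos: [522.0, 340.9, 116.8]
tool_rot: [-3.141, -0.001, 3.026]
wrist_force: [0.3, -0.6, -3.2]
finger_gap: 9.9
grasp_force: 35.0
```

```bash
python3 held.py 1
```

```text
[522.  340.9 116.8] [-3.141e+00 -1.000e-03  3.026e+00] 9.883160190079435 [ 0.3 -0.6 -3.2]
side 240 [530.46 339.64 110.12   3.02] 1.03 expected [530.98 339.87 108.97   3.03]
top 244 [530.16 340.21 109.3    3.03] 1.29 expected [530.98 339.87 108.97   3.03]
```

>>> {"op": "send_rows", "data": {"moves": [{"claw":2,"x":0,"y":0,"z":0.16,"yaw":0},{"claw":2,"x":0,"y":0,"z":0.32,"yaw":0},{"claw":2,"x":0,"y":0,"z":0.46,"yaw":0},{"claw":2,"x":0,"y":0,"z":0.57,"yaw":0},{"claw":2,"x":0,"y":0,"z":0.64,"yaw":0}]}}

```text
t: 24.65
eef_pos: [521.4, 341.0, 19.1]
tool_rot: [-3.14, -0.002, 3.027]
wrist_force: [-0.3, -0.0, -3.0]
finger_gap: 10.0
grasp_force: 35.0
```

>>> {"op": "send_rows", "data": {"moves": [{"claw":2,"x":0,"y":0,"z":0.007,"yaw":0},{"claw":2,"x":0,"y":0,"z":0.014,"yaw":0},{"claw":2,"x":0,"y":0,"z":0.02,"yaw":0},{"claw":2,"x":0,"y":0,"z":0.025,"yaw":0},{"claw":2,"x":0,"y":0,"z":0.025,"yaw":0}]}}

```text
t: 25.07
eef_pos: [522.8, 342.2, 18.3]
tool_rot: [3.141, 0.002, 3.027]
wrist_force: [0.2, 0.0, -2.1]
finger_gap: 9.6
grasp_force: 35.0
```

>>> {"op": "send_rows", "data": {"moves": [{"claw":2,"x":0,"y":0,"z":0.006,"yaw":0},{"claw":2,"x":0,"y":0,"z":0.012,"yaw":0},{"claw":2,"x":0,"y":0,"z":0.018,"yaw":0},{"claw":2,"x":0,"y":0,"z":0.022,"yaw":0},{"claw":2,"x":0,"y":0,"z":0.022,"yaw":0}]}}

```text
t: 25.48
eef_pos: [522.1, 341.9, 13.8]
tool_rot: [-3.141, -0.0, 3.027]
wrist_force: [0.5, 0.4, -3.2]
finger_gap: 9.9
grasp_force: 35.0
```

>>> {"op": "send_rows", "data": {"moves": [{"claw":2,"x":0,"y":0,"z":0.005,"yaw":0},{"claw":2,"x":0,"y":0,"z":0.01,"yaw":0},{"claw":2,"x":0,"y":0,"z":0.014,"yaw":0},{"claw":2,"x":0,"y":0,"z":0.014,"yaw":0},{"claw":2,"x":0,"y":0,"z":0.014,"yaw":0}]}}

```text
t: 25.9
eef_pos: [522.3, 341.9, 13.3]
tool_rot: [3.141, 0.001, 3.028]
wrist_force: [-4.0, -1.7, 6.6]
finger_gap: 9.9
grasp_force: 35.0
```

>>> {"op": "send_rows", "data": {"moves": [{"claw":24,"x":0,"y":0,"z":0,"yaw":0},{"claw":24,"x":0,"y":0,"z":0,"yaw":0},{"claw":24,"x":0,"y":0,"z":0,"yaw":0},{"claw":24,"x":0,"y":0,"z":0,"yaw":0},{"claw":24,"x":0,"y":0,"z":0,"yaw":0}]}}

```text
t: 26.32
eef_pos: [522.3, 341.9, 11.8]
tool_rot: [3.141, 0.0, 3.027]
wrist_force: [-0.6, 0.5, -0.5]
finger_gap: 24.4
grasp_force: 0.0
```

>>> {"op": "send_rows", "data": {"moves": [{"claw":24,"x":0,"y":0,"z":-0.08,"yaw":0},{"claw":24,"x":0,"y":0,"z":-0.24,"yaw":0},{"claw":24,"x":0,"y":0,"z":-0.4,"yaw":0},{"claw":24,"x":0,"y":0,"z":-0.55,"yaw":0},{"claw":24,"x":0,"y":0,"z":-0.7,"yaw":0}]}}

```text
t: 26.73
eef_pos: [522.3, 342.0, 119.0]
tool_rot: [3.141, 0.001, 3.027]
wrist_force: [-0.4, 0.1, -0.1]
finger_gap: 23.6
grasp_force: 0.0
```

```bash
python3 look.py -1 440.5 134.7 0 -1.57; python3 look.py 1 530.3 341 5 3.02; python3 - <<'E'
from cell import *
from plan import *
s=observe(); e=s['eef_pos']; print(s['q'].round(2))
calls((*e,np.degrees(s['tool_rot'][2])),[(440.5,126.2,110,90.2)])
E
```

```text
side 349 [440.399 134.191   0.455  -1.575] 1.03
top 466 [440.643 134.666   0.992  -1.542] 1.23
[524.5 343.1 122.2] [3.137 0.007 3.027] 24.132756391848623 [-0.1 -0.1 -0.4]
side 290 [530.624 340.334   5.232   3.021] 1.37
top 226 [532.131 340.642   6.549   3.044] 1.52
[522.5 342.  118. ] [3.141e+00 2.000e-03 3.027e+00] 24.37395747428448 [-1.1 -0.  -0.7]
[ 0.46  0.61  1.37  0.    1.15 -1.  ]
to [440.5 126.2 110.   90.2]
    [0.126, -0.497, 0.018, 0.077]
    [-0.12, -0.499, 0.018, 0.077]
    [-0.338, -0.386, 0.018, 0.077]
```

>>> {"op": "send_rows", "data": {"moves": [{"claw":40,"x":0.025,"y":-0.099,"z":0.004,"yaw":0.015},{"claw":40,"x":0.05,"y":-0.199,"z":0.007,"yaw":0.031},{"claw":40,"x":0.076,"y":-0.298,"z":0.011,"yaw":0.046},{"claw":40,"x":0.101,"y":-0.398,"z":0.014,"yaw":0.062},{"claw":40,"x":0.126,"y":-0.497,"z":0.018,"yaw":0.077}]}}

```text
t: 27.35
eef_pos: [493.7, 269.0, 112.8]
tool_rot: [-3.139, -0.002, 2.539]
wrist_force: [-0.3, -0.4, 0.5]
finger_gap: 40.0
grasp_force: 0.0
```

>>> {"op": "send_rows", "data": {"moves": [{"claw":40,"x":-0.024,"y":-0.1,"z":0.004,"yaw":0.015},{"claw":40,"x":-0.048,"y":-0.2,"z":0.007,"yaw":0.031},{"claw":40,"x":-0.072,"y":-0.299,"z":0.011,"yaw":0.046},{"claw":40,"x":-0.096,"y":-0.399,"z":0.014,"yaw":0.062},{"claw":40,"x":-0.12,"y":-0.499,"z":0.018,"yaw":0.077}]}}

```text
t: 27.77
eef_pos: [466.5, 197.1, 110.3]
tool_rot: [-3.139, -0.001, 2.055]
wrist_force: [1.1, -0.3, 0.4]
finger_gap: 40.0
grasp_force: 0.0
```

>>> {"op": "send_rows", "data": {"moves": [{"claw":40,"x":-0.068,"y":-0.077,"z":0.004,"yaw":0.015},{"claw":40,"x":-0.135,"y":-0.154,"z":0.007,"yaw":0.03},{"claw":40,"x":-0.203,"y":-0.232,"z":0.011,"yaw":0.045},{"claw":40,"x":-0.27,"y":-0.309,"z":0.014,"yaw":0.06},{"claw":40,"x":-0.338,"y":-0.386,"z":0.018,"yaw":0.076}]}}

```text
t: 28.18
eef_pos: [439.1, 125.3, 107.7]
tool_rot: [-3.139, 0.0, 1.578]
wrist_force: [0.8, -0.6, 0.4]
finger_gap: 40.0
grasp_force: 0.0
```

>>> {"op": "send_rows", "data": {"moves": [{"claw":40,"x":0,"y":0,"z":0,"yaw":0},{"claw":40,"x":0,"y":0,"z":0,"yaw":0},{"claw":40,"x":0,"y":0,"z":0,"yaw":0},{"claw":40,"x":0,"y":0,"z":0,"yaw":0},{"claw":40,"x":0,"y":0,"z":0,"yaw":0}]}}

```text
t: 28.6
eef_pos: [440.5, 126.6, 108.6]
tool_rot: [-3.141, -0.0, 1.584]
wrist_force: [1.1, 0.1, 0.1]
finger_gap: 40.0
grasp_force: 0.0
```

>>> {"op": "send_rows", "data": {"moves": [{"claw":40,"x":0,"y":0,"z":0.17,"yaw":0},{"claw":40,"x":0,"y":0,"z":0.34,"yaw":0},{"claw":40,"x":0,"y":0,"z":0.49,"yaw":0},{"claw":40,"x":0,"y":0,"z":0.6,"yaw":0},{"claw":40,"x":0,"y":0,"z":0.675,"yaw":0}]}}

```text
t: 29.02
eef_pos: [439.6, 126.4, 5.8]
tool_rot: [-3.139, 0.0, 1.584]
wrist_force: [-0.4, -0.6, -0.1]
finger_gap: 40.2
grasp_force: 0.0
```

>>> {"op": "send_rows", "data": {"moves": [{"claw":2,"x":0,"y":0,"z":0,"yaw":0},{"claw":2,"x":0,"y":0,"z":0,"yaw":0},{"claw":2,"x":0,"y":0,"z":0,"yaw":0},{"claw":2,"x":0,"y":0,"z":0,"yaw":0},{"claw":2,"x":0,"y":0,"z":0,"yaw":0}]}}

```text
t: 29.43
eef_pos: [441.0, 126.2, 8.3]
tool_rot: [3.14, -0.0, 1.583]
wrist_force: [0.6, 0.1, -0.6]
finger_gap: 11.4
grasp_force: 0.0
```

>>> {"op": "send_rows", "data": {"moves": [{"claw":2,"x":0,"y":0,"z":0,"yaw":0},{"claw":2,"x":0,"y":0,"z":0,"yaw":0},{"claw":2,"x":0,"y":0,"z":0,"yaw":0},{"claw":2,"x":0,"y":0,"z":0,"yaw":0},{"claw":2,"x":0,"y":0,"z":0,"yaw":0}]}}

```text
t: 29.85
eef_pos: [440.8, 126.2, 8.3]
tool_rot: [3.14, -0.0, 1.583]
wrist_force: [-1.0, 0.1, 6.9]
finger_gap: 9.5
grasp_force: 35.0
```

>>> {"op": "send_rows", "data": {"moves": [{"claw":2,"x":0,"y":0,"z":-0.04,"yaw":0},{"claw":2,"x":0,"y":0,"z":-0.14,"yaw":0},{"claw":2,"x":0,"y":0,"z":-0.32,"yaw":0},{"claw":2,"x":0,"y":0,"z":-0.52,"yaw":0},{"claw":2,"x":0,"y":0,"z":-0.73,"yaw":0}]}}

```text
t: 30.27
eef_pos: [439.2, 125.9, 117.7]
tool_rot: [-3.139, 0.0, 1.582]
wrist_force: [0.5, 0.7, -3.6]
finger_gap: 10.0
grasp_force: 35.0
```

```bash
python3 - <<'E'
from h import *
from plan import *
from cell import observe
for n in("top","side"):
    z=np.load(n+"0.npz"); X,c=cloud(z['p'],z['d'],z); b,g,r=c.T
    F=X[(r>b+90)&(g>b+70)&(abs(r-g)<80)&(X[:,2]>38)&(X[:,2]<50)&(X[:,1]<-230)&(X[:,1]>-500)&(X[:,0]>390)&(X[:,0]<625)]
    print(n,len(F),cv2.minAreaRect(F[:,:2].astype(np.float32)))
s=observe(); e=s['eef_pos']; print(e.round(1),s['finger_gap'],s['wrist_force'].round(1))
calls((*e,np.degrees(s['tool_rot'][2])),[(536,-372,118,95.7)])
E
python3 held.py -1 -3.1416
```

```text
top 606 ((517.6094970703125, -362.52557373046875), (189.66493225097656, 222.7664794921875), 5.991112232208252)
side 922 ((517.1009521484375, -362.2428894042969), (194.7076416015625, 222.2920684814453), 5.718945503234863)
[439.2 125.9 117.7] 9.955911181163193 [ 0.5  0.7 -3.6]
to [ 536.  -372.   118.    95.7]
    [-0.832, 0.152, -0.0, -0.004]
    [-0.835, 0.134, -0.0, -0.004]
    [-0.837, 0.115, -0.0, -0.004]
    [-0.84, 0.097, -0.0, -0.004]
[439.2 125.9 117.7] [-3.139  0.     1.582] 9.955911181163193 [ 0.5  0.7 -3.6]
side 249 [439.39 134.11 110.02  -1.56] 0.84 expected [439.12 134.85 109.9   -1.56]
top 150 [439.19 135.57 116.78  -1.53] 1.72 expected [439.12 134.85 109.9   -1.56]
```

>>> {"op": "send_rows", "data": {"moves": [{"claw":2,"x":-0.166,"y":0.03,"z":0,"yaw":-0.001},{"claw":2,"x":-0.333,"y":0.061,"z":0,"yaw":-0.002},{"claw":2,"x":-0.499,"y":0.091,"z":0,"yaw":-0.002},{"claw":2,"x":-0.666,"y":0.122,"z":0,"yaw":-0.003},{"claw":2,"x":-0.832,"y":0.152,"z":0,"yaw":-0.004}]}}

```text
t: 30.78
eef_pos: [463.7, 0.5, 115.9]
tool_rot: [-3.139, -0.001, 1.608]
wrist_force: [-0.1, -0.5, -4.2]
finger_gap: 10.0
grasp_force: 35.0
```

>>> {"op": "send_rows", "data": {"moves": [{"claw":2,"x":-0.167,"y":0.027,"z":0,"yaw":-0.001},{"claw":2,"x":-0.334,"y":0.054,"z":0,"yaw":-0.002},{"claw":2,"x":-0.501,"y":0.08,"z":0,"yaw":-0.002},{"claw":2,"x":-0.668,"y":0.107,"z":0,"yaw":-0.003},{"claw":2,"x":-0.835,"y":0.134,"z":0,"yaw":-0.004}]}}

```text
t: 31.2
eef_pos: [488.4, -123.9, 115.7]
tool_rot: [-3.139, -0.001, 1.633]
wrist_force: [0.7, 0.4, -4.9]
finger_gap: 9.9
grasp_force: 35.0
```

>>> {"op": "send_rows", "data": {"moves": [{"claw":2,"x":-0.167,"y":0.023,"z":0,"yaw":-0.001},{"claw":2,"x":-0.335,"y":0.046,"z":0,"yaw":-0.002},{"claw":2,"x":-0.502,"y":0.069,"z":0,"yaw":-0.002},{"claw":2,"x":-0.67,"y":0.092,"z":0,"yaw":-0.003},{"claw":2,"x":-0.837,"y":0.115,"z":0,"yaw":-0.004}]}}

```text
t: 31.62
eef_pos: [513.4, -247.9, 115.4]
tool_rot: [-3.139, -0.002, 1.658]
wrist_force: [-0.1, 0.4, -4.8]
finger_gap: 9.7
grasp_force: 35.0
```

>>> {"op": "send_rows", "data": {"moves": [{"claw":2,"x":-0.168,"y":0.019,"z":0,"yaw":-0.001},{"claw":2,"x":-0.336,"y":0.039,"z":0,"yaw":-0.002},{"claw":2,"x":-0.504,"y":0.058,"z":0,"yaw":-0.002},{"claw":2,"x":-0.672,"y":0.078,"z":0,"yaw":-0.003},{"claw":2,"x":-0.84,"y":0.097,"z":0,"yaw":-0.004}]}}

```text
t: 32.03
eef_pos: [538.9, -372.0, 114.9]
tool_rot: [-3.139, -0.003, 1.683]
wrist_force: [0.3, 0.1, -3.5]
finger_gap: 9.7
grasp_force: 35.0
```

>>> {"op": "send_rows", "data": {"moves": [{"claw":2,"x":0,"y":0,"z":0,"yaw":0},{"claw":2,"x":0,"y":0,"z":0,"yaw":0},{"claw":2,"x":0,"y":0,"z":0,"yaw":0},{"claw":2,"x":0,"y":0,"z":0,"yaw":0},{"claw":2,"x":0,"y":0,"z":0,"yaw":0}]}}

```text
t: 32.45
eef_pos: [539.6, -370.3, 116.7]
tool_rot: [-3.141, -0.001, 1.684]
wrist_force: [0.4, -0.1, -4.3]
finger_gap: 9.6
grasp_force: 35.0
```

```bash
python3 held.py -1 -3.1416
```

```text
[ 539.6 -370.3  116.7] [-3.141e+00 -1.000e-03  1.684e+00] 9.59206868795694 [ 0.4 -0.1 -4.3]
side 377 [ 538.94 -360.86  109.22   -1.46] 0.77 expected [ 538.56 -361.33  108.89   -1.46]
top 159 [ 538.   -362.73  108.99   -1.46] 1.36 expected [ 538.56 -361.33  108.89   -1.46]
```

>>> {"op": "send_rows", "data": {"moves": [{"claw":2,"x":0,"y":0,"z":0.16,"yaw":0},{"claw":2,"x":0,"y":0,"z":0.32,"yaw":0},{"claw":2,"x":0,"y":0,"z":0.46,"yaw":0},{"claw":2,"x":0,"y":0,"z":0.57,"yaw":0},{"claw":2,"x":0,"y":0,"z":0.64,"yaw":0}]}}

```text
t: 32.97
eef_pos: [539.0, -370.3, 19.0]
tool_rot: [-3.14, -0.002, 1.683]
wrist_force: [0.2, 1.0, -4.3]
finger_gap: 9.7
grasp_force: 35.0
```

>>> {"op": "send_rows", "data": {"moves": [{"claw":2,"x":0,"y":0,"z":0.007,"yaw":0},{"claw":2,"x":0,"y":0,"z":0.014,"yaw":0},{"claw":2,"x":0,"y":0,"z":0.02,"yaw":0},{"claw":2,"x":0,"y":0,"z":0.025,"yaw":0},{"claw":2,"x":0,"y":0,"z":0.025,"yaw":0}]}}

```text
t: 33.38
eef_pos: [540.2, -371.8, 18.3]
tool_rot: [3.14, 0.001, 1.683]
wrist_force: [0.5, -0.8, -3.7]
finger_gap: 9.9
grasp_force: 35.0
```

>>> {"op": "send_rows", "data": {"moves": [{"claw":2,"x":0,"y":0,"z":0.006,"yaw":0},{"claw":2,"x":0,"y":0,"z":0.012,"yaw":0},{"claw":2,"x":0,"y":0,"z":0.018,"yaw":0},{"claw":2,"x":0,"y":0,"z":0.022,"yaw":0},{"claw":2,"x":0,"y":0,"z":0.022,"yaw":0}]}}

```text
t: 33.8
eef_pos: [539.6, -371.4, 13.8]
tool_rot: [-3.141, -0.0, 1.683]
wrist_force: [0.6, -0.1, -4.0]
finger_gap: 10.1
grasp_force: 35.0
```

>>> {"op": "send_rows", "data": {"moves": [{"claw":2,"x":0,"y":0,"z":0.005,"yaw":0},{"claw":2,"x":0,"y":0,"z":0.01,"yaw":0},{"claw":2,"x":0,"y":0,"z":0.014,"yaw":0},{"claw":2,"x":0,"y":0,"z":0.014,"yaw":0},{"claw":2,"x":0,"y":0,"z":0.014,"yaw":0}]}}

```text
t: 34.22
eef_pos: [539.7, -371.5, 13.3]
tool_rot: [3.141, 0.0, 1.683]
wrist_force: [-3.2, 2.3, 6.7]
finger_gap: 9.6
grasp_force: 35.0
```

Contact as before: release, lift and move clear, then check everything.

>>> {"op": "send_rows", "data": {"moves": [{"claw":24,"x":0,"y":0,"z":0,"yaw":0},{"claw":24,"x":0,"y":0,"z":0,"yaw":0},{"claw":24,"x":0,"y":0,"z":0,"yaw":0},{"claw":24,"x":0,"y":0,"z":0,"yaw":0},{"claw":24,"x":0,"y":0,"z":0,"yaw":0}]}}

```text
t: 34.63
eef_pos: [539.8, -371.5, 11.8]
tool_rot: [3.141, 0.0, 1.683]
wrist_force: [-0.2, 0.5, -0.4]
finger_gap: 23.9
grasp_force: 0.0
```

>>> {"op": "send_rows", "data": {"moves": [{"claw":24,"x":0,"y":0,"z":-0.08,"yaw":0},{"claw":24,"x":0,"y":0,"z":-0.26,"yaw":0},{"claw":24,"x":0,"y":0,"z":-0.46,"yaw":0},{"claw":24,"x":0,"y":0,"z":-0.66,"yaw":0},{"claw":24,"x":0,"y":0,"z":-0.86,"yaw":0}]}}

```text
t: 35.05
eef_pos: [539.6, -371.4, 143.1]
tool_rot: [3.141, 0.0, 1.683]
wrist_force: [0.0, -0.7, -0.4]
finger_gap: 23.7
grasp_force: 0.0
```

>>> {"op": "send_rows", "data": {"moves": [{"claw":24,"x":0.18,"y":-0.15,"z":-0.05,"yaw":0},{"claw":24,"x":0.36,"y":-0.3,"z":-0.1,"yaw":0},{"claw":24,"x":0.54,"y":-0.45,"z":-0.15,"yaw":0},{"claw":24,"x":0.72,"y":-0.6,"z":-0.2,"yaw":0},{"claw":24,"x":0.9,"y":-0.7,"z":-0.25,"yaw":0}]}}

```text
t: 35.47
eef_pos: [418.3, -247.9, 179.4]
tool_rot: [3.142, 0.0, 1.682]
wrist_force: [0.6, 0.5, 0.1]
finger_gap: 24.0
grasp_force: 0.0
```

>>> {"op": "send_rows", "data": {"moves": [{"claw":24,"x":0.18,"y":0,"z":0,"yaw":0},{"claw":24,"x":0.36,"y":0,"z":0,"yaw":0},{"claw":24,"x":0.54,"y":0,"z":0,"yaw":0},{"claw":24,"x":0.54,"y":0,"z":0,"yaw":0},{"claw":24,"x":0.54,"y":0,"z":0,"yaw":0}]}}

```text
t: 35.88
eef_pos: [411.4, -167.9, 179.5]
tool_rot: [3.14, 0.001, 1.685]
wrist_force: [-0.0, -1.1, 0.2]
finger_gap: 24.1
grasp_force: 0.0
```

```bash
python3 look.py -1 538.5 -362 5 -1.46; python3 look.py 1 541.7 430.6 5 3.02;python3 look.py 1 531 340.5 5 3.02; python3 - <<'E'
from cell import *
import cv2
p,_=camera("top"); cv2.imwrite("pics/fin.png",cv2.resize(p,(800,600),interpolation=cv2.INTER_CUBIC))
E
```

```text
side 678 [ 539.1   -362.615    5.964   -1.469] 0.92
top 442 [ 539.103 -363.152    5.553   -1.447] 1.2
[ 411.7 -169.3  179. ] [3.140e+00 1.000e-03 1.683e+00] 23.877962693568687 [ 0.1 -0.1 -0. ]
side 322 [542.548 431.437   6.305   3.051] 1.49
top 479 [541.761 430.501   5.915   3.033] 1.19
[ 411.5 -169.5  178.6] [3.141e+00 1.000e-03 1.682e+00] 23.871232484655465 [0.  0.5 0.4]
side 287 [530.818 341.13    5.924   3.066] 1.38
top 484 [532.444 341.188   5.861   3.036] 1.2
[ 411.3 -169.4  178.3] [-3.142 -0.     1.682] 24.098097824717716 [-0.5  0.3 -0.3]
```

View pics/fin.png

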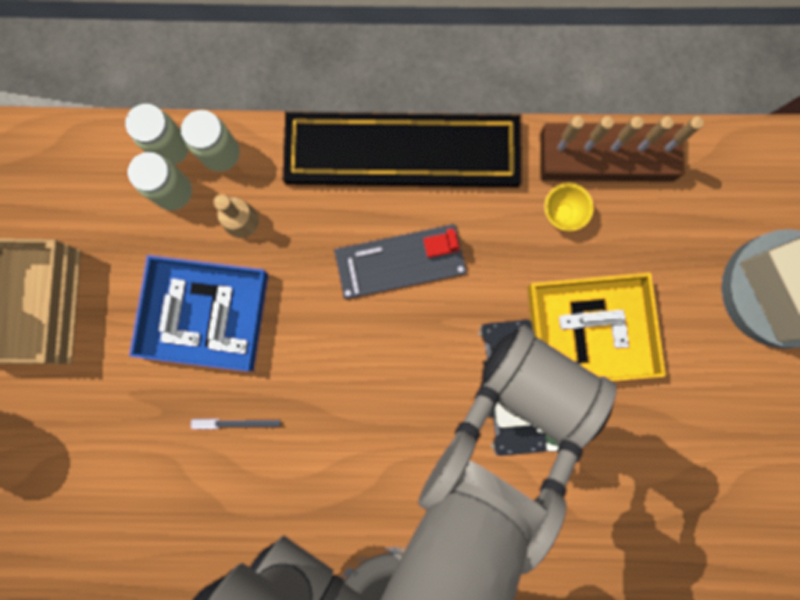

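The picture shows both left-hand brackets flat in the blue tray (180,315 and 225,320) and the right-hand one in the yellow tray (595,322). The collar is back (440,243), and the bowl, mallet and chisel have not moved. The arm hides most of the palette and stays well above it.

```bash
python3 -c "
from cell import *
print(close_job())"
```

```text
the job is handed in; nothing more can be done
None
```

The job is handed in at about 36 s of 72: the collar is fully back, both left-hand brackets lie flat in the blue tray and the right-hand one in the yellow; the hand-in returned no verdict, and my first close on the collar missed, the fingertips sliding onto the top of its fin (about 7 N) because they sit about 26 mm higher than the interface text says.

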